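Hang the lockout sign on the red rail

TASK

The circuit is now locked out: take the yellow warning sign off the green store rail, lift it over the rail's end stops and hang it by its hook on the red rail, between the end stops. The padlock makes it front-heavy and lopsided, so let the rail take its weight and its lower back edge settle against the rubber rest before you let go slowly; it must not drop or swing in with a knock. Leave the other things on the bench where they are.

Things in the scene. Friction and masses are not known exactly. Their poses are not given: they have to be found in the camera images.
- sign_grip (a point): Centre of the sign's black grip: block on its front, 20 wide (y) x 36 high (z) x 50 mm long (x), rear end on the plate; this point is 32 mm in front of the plate. Sign axes: z up along the plate, x from front (robot side) to back, y along its width. Take it by its two sides (along y), tool leaning 25 to 35 degrees, from above and in front: trunking hangs overhead.
- sign_hook (a point): Centre of the underside of the top of the sign's steel hook; 47 mm behind (+x) and 56 mm above (+z) sign_grip, same axes. Inverted J, 44 mm wide along y, mouth 20 mm along x (x -10 to +10), open downwards; its rear lip reaches 14 mm below this point and is 4 mm thick. Hung on a bar, this point lies 6 mm above the bar's axis.
- sign: The sign, origin at sign_hook. Yellow plate 110 x 110 x 5 mm, from 31 to 141 mm below the hook's underside, back face at x = -10 mm. Red padlock on its lower front (x -37 to -15, y +11 to +49, z -136 to -102 mm). 0.27 to 0.49 kg; centre of mass about -19, 12, -86 mm from the origin (x, y, z): once hung, its lower edge wants to swing in (+x).
- rail_green: Store rail, where the sign hangs at first. Origin at the centre of a horizontal steel bar, 12 mm diameter, along the rail's y; x points away from the robot. Green end stops, 6 mm plates at y = +-46 mm, from x = -8 mm back, rise 24 mm above the bar's axis. A rubber rest 120 mm below the bar, front face at x = -10 mm, holds the plate upright.
- rail_red: Rail to hang the sign on: same axes, bar and end stops, but red; left or right of the green one on the same rack, parallel, level within 12 mm. Its rubber rest, 50 mm wide, 120 mm below the bar, is adjustable: front face at x = -15 to -5 mm, not given; it stays as set. The hung sign leans a few degrees accordingly. Lowered upright, the plate's foot can catch on it: lean the foot out first.
- rack: Fixed rack carrying both rails; origin on the table below the bars, x away from the robot, y along the bars. Bars 258 to 270 mm above the table. Grey cable trunking runs over both rails: x = -33 to -5 mm, y = +-310 mm, underside 347 mm, top 375 mm above the table. Uprights at y = +-290 mm, back beam at x = 60 mm, both behind the bars.
- fuse_a: White ceramic fuse link, 110 x 45 x 50 mm, on the rack's base. Leave alone. Origin under its centre.
- fuse_b: White ceramic fuse link, 110 x 45 x 50 mm, on the bench. Leave alone. Origin under its centre.
- padlock: Blue padlock lying on the rack's base, 70 x 45 x 22 mm. Leave alone. Origin under its centre.
- screwdriver: Screwdriver lying on the bench. Leave alone.
- tester: Red voltage tester, 200 x 45 x 28 mm, lying on the bench. Leave alone. Origin under its centre.
- ferrules: Small jar, 60 mm across and 75 mm tall, on the bench. Leave alone. Origin under its centre.
Things that resemble listed ones, but are neither listed nor needed, are in the scene too. What is shaped like the sign but blue is not meant.

How it is judged:
On the way, in this order (a step that is already met when the one before it is completed fails the run):
1. the gripper has lifted the sign's hook above the end stops of the green rail (z of sign_hook in the frame of rail_green above 0.036 m and contact force between sign and rail_green below 0.05 N and contact force between the fingers and sign above 0.5 N), for 0.1 s.
2. the sign's hook rests on the bar of the red rail while the gripper still holds the sign (z of sign_hook in the frame of rail_red between 0.003 and 0.0095 m and x of sign_hook in the frame of rail_red between -0.012 and 0.012 m and y of sign_hook in the frame of rail_red between -0.025 and 0.025 m and contact force between sign and rail_red above 0.7 N and contact force between the fingers and sign above 0.3 N), for 0.1 s.
At the end, for the whole second after the job is handed in: The sign hangs by its hook on the red rail: hook's underside 3 to 9.5 mm above the bar's axis (6 mm at rest), within 12 mm of the bar across it and within 25 mm of the middle along it, carried by the rail (over 1 N), upright within 0.15 rad, squared to the bar within 0.15 rad, at rest (z of sign_hook in the frame of rail_red between 0.003 and 0.0095 m and x of sign_hook in the frame of rail_red between -0.012 and 0.012 m and y of sign_hook in the frame of rail_red between -0.025 and 0.025 m and angle between sign's own z axis and vertical below 0.15 rad and angle between the y axis of sign and the y axis of rail_red, either way round below 0.15 rad and contact force between sign and rail_red above 1 N and linear speed of sign below 0.02 m/s and angular speed of sign below 0.15 rad/s); the robot touches nothing.
It fails at once if the sign drops or swings freely: faster than 0.2 m/s or 1.5 rad/s while the fingers do not touch it ((linear speed of sign above 0.2 m/s or angular speed of sign above 1.5 rad/s) and contact force between the fingers and sign below 0.02 N).
It fails at once if another thing on the bench or rack is moved by more than 25 mm (distance of any of fuse_a, fuse_b, padlock, screwdriver, tester, ferrules from where it was at the start of the episode above 0.025 m).
It also fails if it takes over 64 s, if anything falls off the work surface, if the arm or the gripper's body presses on something with over 40 N, if the wrist force passes 120 N, or if a joint passes its speed limit or range.

ROBOT

A 7-joint arm with a two-finger parallel gripper is mounted at the origin on the work surface. World frame = base frame: x ahead of the robot, y to its left, z up, the work surface at z = 0. Lengths are in m, angles in rad, forces in N, time in s.
With the tool pointing down it reaches from about 0.4 to 0.85 m from the base axis. Payload 4.5 kg.
Tool frame: the origin (TCP) lies between the finger pads; the fingertips stand 19 mm ahead of it and the grasp point (between the pads) is the TCP (r.tips_ahead is the distance from the TCP to the fingertips, in m); z points along the fingers, y is the line along which they close (so a half turn about z gives the same grasp; the last joint's range is limited). The gripper opens to 88 mm and grips with 3 to 60 N. Pads are 18 mm wide; open, the fingers measure 123 mm over their backs; the gripper's body (75 mm by 187 mm) begins 45 mm behind the grasp point.
Start: joints at [1.329, 0.689, -0.195, 1.565, 0.157, 0.902, -0.215], TCP at [0.17, -0.601, 0.235] pointing down, gripper open.
Joint ranges: [-3.01, 3.01], [-0.46, 2.08], [-1.47, 1.51], [0.13, 2.56], [-1, 4.14], [0.04, 2.09], [-2.66, 2.66]. Speed limits (rad/s): [2.57, 2.57, 3.14, 3.14, 3.14, 3.14, 3.14].

INTERFACE

Orientations are given as a unit quaternion [x, y, z, w].
In Python, from plant import r, cams, models gives the robot as it stands. The module is installed in compiled form; this text tells all that it offers.
- The arm moves only by the tool jog_arm, never from a script. Its arguments are lists of equal length, an entry for each row: "turn": the turn, a rotation vector about the tool's x, y, z in rad, a list of three; "translation": the shift along the tool's x, y, z in m, a list of three; "grip": the closure, from 0 (fully open) to 1 (shut). In form: {"turn": [[ax, ay, az], ...], "translation": [[tx, ty, tz], ...], "grip": [grip, ...]}. A call has 1 to 20 rows; each row is the pose to reach, as a shift and turn from the pose commanded when the call began, along the tool's axes at that moment; what a row does not reach only later rows make up. A row lasts 1/8 s, in which the tool goes at most 62.5 mm and 10.7 degrees, less where a joint would pass 70% of its speed; a pose out of reach is approached as far as the arm can. A call with a gripper value outside its range is refused whole. The fingers move at their own pace and stop on an object; "force" is the grip in N (left out, the last holds). Time passes only in rows, so rows that repeat a pose let the fingers close. It gives the time, the measured TCP pose, the force, the opening and the grip force at its end, in the units of the state.
- r.get_state(): the state, without advancing time (a new reading comes with each control period).
- cams.snapshot(name): name is "scene" or "side" or "wrist"; returns the picture (400x640x3 uint8, red, green, blue); there is no depth.
- cams.camera_params(name): a dict with "fx", "fy", "cx", "cy" (pixels), "eye" and "orientation" of the camera in the world. Camera axes: x right, y up, looking along -z (the intrinsics and any distortion apply to the point x, -y, -z); pixel columns grow to the right and rows downward; lengths in m; the calibration is good to about 2 mm. A picture is of the moment at which its call begins: read the wrist's pose just before it. camera_params takes no time and is no camera call; for the wrist camera it gives the pose at the moment of the call.
- r.finish_job(): hands the job in; it is judged then, once.
Trained networks look in the newest picture that a camera, given by its name, has taken for a name from the list of things; names that differ only in an ending like _2 or _b are one class to them, and where a whole thing is asked for, a point or a joint stands for the part that bears it (a point fixed in the world has none). Each returns a list of dicts, best first, with "p" (0 to 1); they miss things now and then, are a little off and sometimes report something else, mostly with a low value. They report only what shows in the picture. A call takes as long as a camera call. They do not tell look-alikes from the thing itself.
- models.find_in(camera, name): "position" ([x, y, z] in m, in world coordinates, good to about 4 mm: the middle of the surface that is visible of it).
- models.masks_of(camera, name): "pixels" (400x640 bool, what is visible of it).
- models.place_of(camera, name): "position" ([x, y, z] in m, in world coordinates, good to about 4 mm: a listed point, or the origin of a listed thing).
The state is a dict: "clock": time; "q": joint angles; "qd": joint speeds; "joint_torque": joint torques, N m; "tool_pos": TCP position; "eef_rot": TCP orientation; "contact_force": force on the tool from outside, world axes, zero at the start; "moment": the same for the moment, N m; "opening": opening from 0.0 (shut) to 1.0 (fully open); "finger_force": force on a finger pad.
Only numpy, scipy, OpenCV 4.12 (cv2) and the standard library are available. Lean on these libraries where they do the work, as an engineer would, in place of code of your own. Each camera call takes 0.05 s, during which the arm holds its last target. There are 200 camera calls.

## Working session

There is one attempt and no reset: what is moved stays moved. The work goes in short steps, Python scripts to look and compute and a tool call to move; the robot and the scene stay as the last step left them, time stands still between calls to the robot, and variables do not carry over. Pictures are saved under pics/ and viewed, at most 10 in all, crops included, and the job is handed in when it is done.

Besides the shell and the picture viewer there is one more tool, called after ">>>" as name(argument=value, ...) on one line, values as JSON. jog_arm: Moves the arm, as the interface text tells. Its arguments: {"type":"object","properties":{"turn":{"type":"array"},"translation":{"type":"array"},"grip":{"type":"array"},"force":{"type":"number"}},"required":["turn","translation","grip"]}

```bash
mkdir -p pics; python3 - <<'E'
from plant import r,cams,models
import cv2,numpy as np
s=r.get_state(); print({k:np.round(v,3).tolist() for k,v in s.items()})
a=[]
for c in ["scene","side"]:
    im=cams.snapshot(c); cv2.imwrite(f"pics/{c}.png",im[:,:,::-1]); a.append(im)
    p=cams.camera_params(c); print(c,{k:np.round(v,3).tolist() for k,v in p.items()})
    for n in ["sign_grip","sign_hook","sign","rail_green","rail_red","rack"]:
        for d in models.place_of(c,n)[:3]: print(c,n,np.round(d["position"],4),round(d["p"],2))
E
```

```text
{'clock': 0.0, 'q': [1.329, 0.69, -0.195, 1.566, 0.157, 0.903, -0.215], 'qd': [-0.001, 0.0, 0.001, 0.001, -0.0, 0.0, -0.0], 'joint_torque': [-0.001, -52.756, -1.267, -15.343, -0.053, 0.007, 0.0], 'tool_pos': [0.17, -0.601, 0.234], 'eef_rot': [0.991, 0.137, -0.0, -0.001], 'contact_force': [0.946, -0.722, 0.275], 'moment': [-0.009, -0.02, -0.042], 'finger_force': 0.0, 'opening': 0.997}
scene {'fx': 397.588, 'fy': 397.588, 'cx': 311.282, 'cy': 201.823, 'eye': [0.96, 0.378, 1.104], 'orientation': [0.1, 0.259, 0.886, 0.372]}
scene sign_grip [ 0.7879 -0.3898  0.0526] 0.92
scene sign_grip [0.8223 0.2185 0.0504] 0.8
scene sign_grip [ 0.5634 -0.0856  0.2142] 0.76
scene sign_hook [ 0.6111 -0.0798  0.2668] 0.91
scene sign_hook [ 0.8288 -0.4354  0.0189] 0.78
scene sign_hook [0.7615 0.2159 0.0151] 0.68
scene sign [ 0.6078 -0.0796  0.2664] 0.6
scene sign [0.7639 0.2161 0.015 ] 0.56
scene sign [ 0.8289 -0.4329  0.014 ] 0.55
scene rail_green [ 0.6097 -0.0901  0.2596] 0.96
scene rail_green [ 6.109e-01  2.190e-02 -1.000e-04] 0.15
scene rail_red [0.6183 0.1631 0.2736] 0.64
scene rack [6.171e-01 2.130e-02 5.000e-04] 0.6
side {'fx': 465.648, 'fy': 465.648, 'cx': 321.911, 'cy': 199.511, 'eye': [-0.409, 0.164, 1.145], 'orientation': [-0.242, 0.298, 0.723, -0.575]}
side sign_grip [ 0.7848 -0.3894  0.053 ] 0.92
side sign_grip [ 0.562  -0.0806  0.2091] 0.67
side sign_grip [0.8235 0.2143 0.0515] 0.55
side sign_hook [0.763  0.2118 0.0143] 0.97
side sign_hook [ 0.8296 -0.4339  0.0174] 0.91
side sign_hook [ 0.6062 -0.0828  0.2689] 0.82
side sign [0.7627 0.2112 0.0132] 0.93
side sign [ 0.6107 -0.0834  0.2694] 0.81
side sign [ 0.8272 -0.4295  0.0158] 0.75
side rail_green [ 0.6082 -0.0851  0.2634] 0.56
side rail_red [0.6173 0.1612 0.2662] 0.77
side rack [6.15e-01 2.16e-02 2.00e-04] 0.91
side rack [0.4162 0.0852 0.0044] 0.18
```

View pics/scene.png

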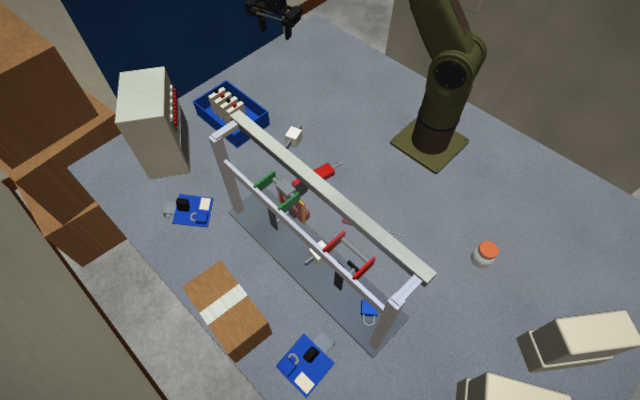

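View pics/side.png

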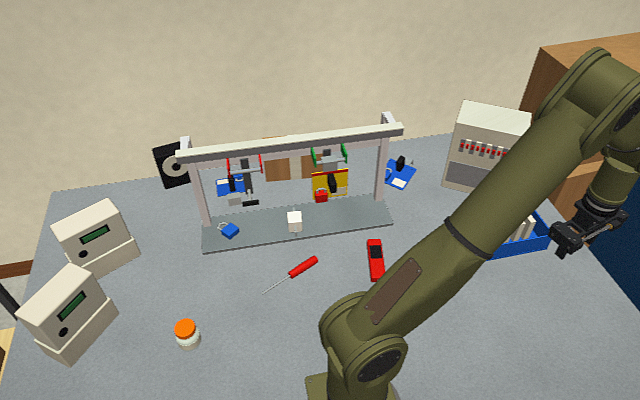

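The sign hangs on the green rail: about (330,183) in the side view and (298,208) in the scene view. The empty red rail is at about (245,163) in the side view. The blue signs are lying on the bench behind the rack. Next I'll move to a pre-grasp pose.

```bash
cat > h.py <<'E'
from plant import r,cams,models
import numpy as np
from scipy.spatial.transform import Rotation as R
def rot(lean,yaw):
    l=np.radians(lean)
    M=np.array([[np.cos(l),0,np.sin(l)],[0,-1,0],[np.sin(l),0,-np.cos(l)]])
    return R.from_euler('z',yaw)*R.from_matrix(M)
def go(pos,lean,yaw):
    s=r.get_state(); q=R.from_quat(s["eef_rot"])
    print("turn",np.round((q.inv()*rot(lean,yaw)).as_rotvec(),4).tolist(),"trans",np.round(q.inv().apply(np.array(pos)-s["tool_pos"]),4).tolist())
E
python3 -c "
from h import *
go([.562-.075,-.084,.211+.13],30,-.036)"
```

```text
turn [-0.0815, 0.5193, 0.3047] trans [0.4457, -0.4116, -0.1059]
```

>>> jog_arm(turn=[[0,0,0.1],[-0.02,0.13,0.15],[-0.04,0.26,0.2],[-0.06,0.39,0.25],[-0.08,0.52,0.305],[-0.0815,0.5193,0.3047],[-0.0815,0.5193,0.3047],[-0.0815,0.5193,0.3047],[-0.0815,0.5193,0.3047],[-0.0815,0.5193,0.3047],[-0.0815,0.5193,0.3047],[-0.0815,0.5193,0.3047],[-0.0815,0.5193,0.3047],[-0.0815,0.5193,0.3047]], translation=[[0.04,-0.03,-0.03],[0.08,-0.07,-0.06],[0.12,-0.11,-0.09],[0.16,-0.15,-0.106],[0.2,-0.185,-0.106],[0.24,-0.22,-0.106],[0.28,-0.26,-0.106],[0.32,-0.295,-0.106],[0.36,-0.33,-0.106],[0.4,-0.37,-0.106],[0.4457,-0.4116,-0.1059],[0.4457,-0.4116,-0.1059],[0.4457,-0.4116,-0.1059],[0.4457,-0.4116,-0.1059]], grip=[0,0,0,0,0,0,0,0,0,0,0,0,0,0])

```text
clock: 2.45
tool_pos: [0.4875, -0.0822, 0.3412]
eef_rot: [0.966, -0.015, 0.259, 0.004]
contact_force: [1.3, -0.7, -0.7]
opening: 1.003
finger_force: 0.0
```

```bash
python3 - <<'E'
from h import *
import cv2
for c in ["wrist","side","scene"]:
    im=cams.snapshot(c); cv2.imwrite(f"pics/{c}2.png",im[:,:,::-1])
    if c=="wrist": p=cams.camera_params(c); print({k:np.round(v,3).tolist() for k,v in p.items()})
    for n in ["sign_grip","sign_hook","rail_green","rail_red"]:
        for d in models.place_of(c,n)[:3]: print(c,n,np.round(d["position"],4),round(d["p"],2))
E
```

```text
{'fx': 295.603, 'fy': 295.603, 'cx': 320.875, 'cy': 202.014, 'eye': [0.485, -0.084, 0.512], 'orientation': [-0.067, 0.07, 0.716, -0.692]}
wrist sign_grip [ 0.5611 -0.0808  0.2117] 0.96
wrist sign_hook [ 0.6071 -0.081   0.2697] 0.86
wrist sign_hook [0.7553 0.2122 0.0153] 0.67
wrist sign_hook [0.6188 0.2406 0.0109] 0.2
wrist rail_red [0.6161 0.1561 0.2682] 0.76
side sign_grip [ 0.5641 -0.0803  0.2081] 0.97
side sign_grip [0.8195 0.2171 0.0519] 0.74
side sign_grip [ 0.7847 -0.391   0.053 ] 0.41
side sign_hook [0.7645 0.2122 0.0143] 0.94
side sign_hook [ 0.6094 -0.0796  0.2691] 0.85
side sign_hook [ 0.8275 -0.4326  0.0174] 0.5
side rail_red [0.6227 0.1635 0.2659] 0.74
scene sign_grip [ 0.5672 -0.0856  0.2128] 0.78
scene sign_grip [ 0.7899 -0.39    0.0502] 0.72
scene sign_hook [ 0.6046 -0.0818  0.2669] 0.95
scene sign_hook [ 0.8293 -0.4344  0.0214] 0.83
scene sign_hook [0.7597 0.2159 0.0135] 0.71
scene rail_green [ 0.6103 -0.084   0.2603] 0.85
scene rail_red [0.6189 0.1601 0.2708] 0.62
```

View pics/wrist2.png

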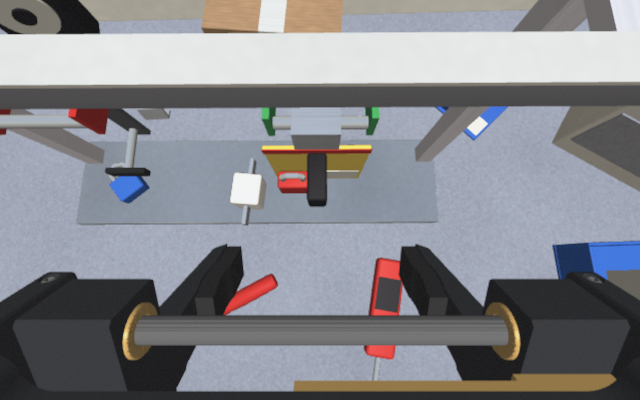

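```bash
python3 -c "
from h import *
go([.559,-.081,.211],35,-.036); go([.559-.069,-.0785,.211+.098],35,-.036)"
```

```text
turn [-0.0, 0.0873, -0.0001] trans [-0.0028, -0.0056, 0.1485]
turn [-0.0, 0.0873, -0.0001] trans [-0.0136, -0.0056, 0.0291]
```

>>> jog_arm(turn=[[0,0.045,0],[0,0.087,0],[0,0.087,0],[0,0.087,0],[0,0.087,0],[0,0.087,0],[0,0.087,0],[0,0.087,0],[0,0.087,0],[0,0.087,0]], translation=[[-0.007,-0.003,0.015],[-0.0136,-0.0056,0.029],[-0.012,-0.0056,0.05],[-0.01,-0.0056,0.07],[-0.008,-0.0056,0.09],[-0.006,-0.0056,0.11],[-0.0045,-0.0056,0.13],[-0.003,-0.0056,0.148],[-0.003,-0.0056,0.1485],[-0.003,-0.0056,0.1485]], grip=[0,0,0,0,0,0,0,0,0,0])

```text
clock: 4.45
tool_pos: [0.5833, -0.0899, 0.2654]
eef_rot: [0.967, -0.014, 0.253, -0.003]
contact_force: [-5.2, 0.2, -0.4]
opening: 0.999
finger_force: 0.2
```

```bash
python3 - <<'E'
from h import *
import cv2
im=cams.snapshot("wrist"); cv2.imwrite("pics/w3.png",im[:,:,::-1])
for n in ["sign_grip","sign_hook"]:
    for d in models.place_of("wrist",n)[:2]: print(n,np.round(d["position"],4),round(d["p"],2))
E
```

```text
sign_grip [ 0.564  -0.0815  0.2113] 0.72
sign_grip [0.8247 0.2181 0.0525] 0.6
sign_hook [0.7548 0.2122 0.0184] 0.79
sign_hook [ 0.8293 -0.4372  0.0204] 0.66
```

View pics/w3.png

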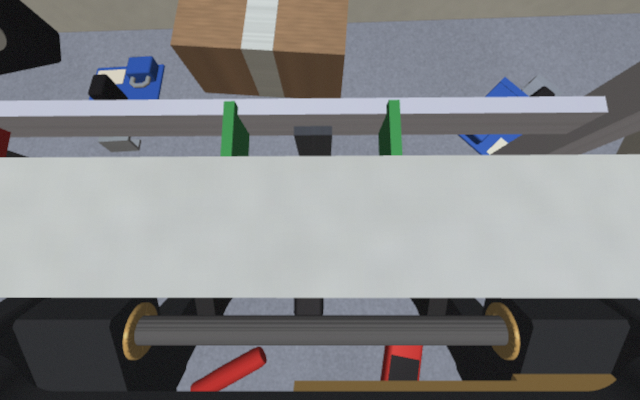

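```bash
python3 - <<'E'
from h import *
s=r.get_state(); print({k:np.round(v,3).tolist() for k,v in s.items()})
print(R.from_quat(s["eef_rot"]).as_matrix().round(3))
E
```

```text
{'clock': 4.6, 'q': [0.118, 0.466, -0.023, 2.141, -0.999, 0.044, -0.512], 'qd': [-0.002, -0.003, -0.002, 0.001, 0.001, -0.002, -0.0], 'joint_torque': [0.354, -41.238, 0.826, -15.992, -0.668, -1.715, -0.53], 'tool_pos': [0.583, -0.09, 0.266], 'eef_rot': [0.967, -0.014, 0.254, -0.003], 'contact_force': [-4.94, 1.459, -4.937], 'moment': [-0.289, 1.503, 0.444], 'finger_force': 0.696, 'opening': 1.002}
[[ 0.871 -0.026  0.491]
 [-0.029 -1.    -0.002]
 [ 0.49  -0.013 -0.871]]
```

Joint 6 has hit its lower limit because the wrist bends the wrong way for this lean. I'll back out, then fit the kinematics so I can use the flipped wrist branch.

>>> jog_arm(turn=[[0,-0.02,0],[0,-0.05,0],[0,-0.087,0],[0,-0.087,0],[0,-0.087,0],[0,-0.087,0],[0,-0.087,0],[0,-0.087,0]], translation=[[-0.015,0,-0.02],[-0.012,0,-0.06],[0.0,0,-0.1],[0.016,0,-0.1475],[0.016,0,-0.1475],[0.016,0,-0.1475],[0.016,0,-0.1475],[0.016,0,-0.1475]], grip=[0,0,0,0,0,0,0,0])

```text
clock: 5.6
tool_pos: [0.5257, -0.0909, 0.4022]
eef_rot: [0.977, -0.016, 0.212, -0.003]
contact_force: [-0.6, -0.5, 0.2]
opening: 0.999
finger_force: 0.0
```

```bash
python3 - <<'E'
from h import *
from scipy.optimize import least_squares
import itertools
s=r.get_state(); print({k:np.round(v,4).tolist() for k,v in s.items()})
D=[([1.329,.689,-.195,1.565,.157,.902,-.215],[.17,-.601,.235],[.991,.137,0,-.001]),
([.118,.466,-.023,2.141,-.999,.044,-.512],[.583,-.09,.266],[.967,-.014,.254,-.003]),
(s["q"],s["tool_pos"],s["eef_rot"])]
def fk(q,p,sg):
    h,L1,L2,L3=p[:4]; a=[sg[i]*q[i] for i in range(7)]
    e=lambda ax,t:R.from_euler(ax,t)
    Q=e('z',a[0]);x=np.array([0,0,h]);Q=Q*e('y',a[1])*e('z',a[2]);x=x+Q.apply([0,0,L1])
    Q=Q*e('y',a[3])*e('z',a[4]);x=x+Q.apply([0,0,L2]);Q=Q*e('y',a[5])*e('z',a[6]);x=x+Q.apply([0,0,L3])
    return x,Q*e('z',p[4])
best=[]
for t in itertools.product([1,-1],repeat=4):
    sg=[t[0],1,t[1],1,t[2],1,t[3]]
    f=lambda p:np.concatenate([np.r_[fk(q,p,sg)[0]-x,.2*(fk(q,p,sg)[1].inv()*R.from_quat(o)).as_rotvec()] for q,x,o in D])
    for z0 in(0,1.57,3.1):
        o=least_squares(f,[.35,.5,.4,.3,z0]); best.append((o.cost,sg,o.x,f(o.x)))
best.sort(key=lambda b:b[0])
for b in best[:2]: print(b[0],b[1],b[2].round(4)); print(b[3].round(4))
E
```

```text
{'clock': 5.6, 'q': [-0.5014, 0.2639, 0.8187, 1.9975, -0.5421, 0.6045, -0.9479], 'qd': [-0.0044, -0.0025, 0.0075, -0.0042, 0.0028, 0.0011, -0.0007], 'joint_torque': [-0.1287, -25.2769, 3.949, -17.5417, -0.5844, -1.3097, -0.0021], 'tool_pos': [0.5257, -0.0909, 0.4022], 'eef_rot': [0.9771, -0.0156, 0.2121, -0.0032], 'contact_force': [-0.624, -0.5387, 0.1698], 'moment': [-0.0277, 0.3606, -0.0045], 'finger_force': 0.0, 'opening': 0.9989}
0.002874651648911938 [-1, 1, -1, 1, -1, 1, -1] [0.3683 0.54   0.3679 0.3132 1.5708]
[ 0.0487  0.0127  0.009   0.0006 -0.0001  0.0002 -0.0014  0.0459 -0.0048
  0.0001  0.0001 -0.0002  0.0042  0.0311 -0.0043 -0.      0.      0.    ]
0.0028746516489119383 [-1, 1, -1, 1, -1, 1, -1] [0.3683 0.54   0.3679 0.3132 1.5708]
[ 0.0487  0.0127  0.009   0.0006 -0.0001  0.0002 -0.0014  0.0459 -0.0048
  0.0001  0.0001 -0.0002  0.0042  0.0311 -0.0043 -0.      0.      0.    ]
```

```bash
cat > kin.py <<'E'
from h import *
from scipy.optimize import least_squares
LO=np.array([-3.01,-.46,-1.47,.13,-1,.04,-2.66]);HI=np.array([3.01,2.08,1.51,2.56,4.14,2.09,2.66])
e=lambda ax,t:R.from_euler(ax,t)
def fk(q,p):
    h,L1,L2,L3,y0,y1,y2=p[:7]; a=np.array(q)*[-1,1,-1,1,-1,1,-1]
    Q=e('z',a[0]);x=np.array([0,0,h])+Q.apply([0,y0,0]);Q=Q*e('y',a[1])*e('z',a[2]);x=x+Q.apply([0,y1,L1])
    Q=Q*e('y',a[3])*e('z',a[4]);x=x+Q.apply([0,y2,L2]);Q=Q*e('y',a[5])*e('z',a[6]);x=x+Q.apply([0,0,L3])
    return x,Q*e('z',np.pi/2)
D=[([1.329,.689,-.195,1.565,.157,.902,-.215],[.17,-.601,.235]),
([.118,.466,-.023,2.141,-.999,.044,-.512],[.583,-.09,.266]),
([-0.5014,0.2639,0.8187,1.9975,-0.5421,0.6045,-0.9479],[0.5257,-0.0909,0.4022])]
o=least_squares(lambda p:np.concatenate([fk(q,p)[0]-x for q,x in D]+[1e-3*p[4:]]),[.35,.5,.4,.3,0,0,0]); P=o.x
E
python3 - <<'E'
from kin import *
print(P.round(4),o.fun.round(4))
def ik(pos,rt,q0):
    f=lambda q:np.r_[3*(fk(q,P)[0]-pos),(fk(q,P)[1].inv()*rt).as_rotvec(),.003*(q-q0)]
    s=least_squares(f,np.clip(q0,LO+.01,HI-.01),bounds=(LO+.03,HI-.03)); return s.x,np.abs(s.fun[:6]).max()
half=e('z',np.pi)
rng=np.random.default_rng(0)
for name,pos in(("grasp",[.561,-.081,.211]),("pre",[.49,-.0785,.309]),("red",[.57,.162,.26])):
  for lean in (30,):
    for nm,rt in(("same",rot(lean,-.036)),("half",rot(lean,-.036)*half)):
        S=[]
        for k in range(25):
            q0=rng.uniform(LO,HI); q0[4]=rng.uniform(-1,4.1)
            q,er=ik(np.array(pos),rt,q0)
            if er<.01: S.append((min(np.min(q-LO),np.min(HI-q)),q))
        S.sort(key=lambda t:-t[0])
        for m,q in S[:3]: print(name,nm,round(m,2),q.round(2))
E
```

```text
[ 3.478e-01  5.629e-01  3.443e-01  3.305e-01 -1.900e-02 -2.680e-02
 -4.000e-04] [ 0.0001  0.      0.0002  0.0001 -0.0001 -0.     -0.0001  0.     -0.0002
 -0.     -0.     -0.    ]Traceback (most recent call last):
  File "<stdin>", line 14, in <module>
  File "<stdin>", line 5, in ik
    return func(*args, **kwargs)
    raise ValueError("Initial guess is outside of provided bounds")
ValueError: Initial guess is outside of provided bounds
```

```bash
cat >> kin.py <<'E'
half=e('z',np.pi)
def ik(pos,rt,q0,w=.003):
    f=lambda q:np.r_[3*(fk(q,P)[0]-pos),(fk(q,P)[1].inv()*rt).as_rotvec(),w*(q-q0)]
    s=least_squares(f,np.clip(q0,LO+.04,HI-.04),bounds=(LO+.03,HI-.03)); return s.x,np.abs(s.fun[:6]).max()
E
python3 - <<'E'
from kin import *
rng=np.random.default_rng(0)
for name,pos in(("grasp",[.561,-.081,.211]),("red",[.57,.162,.26])):
  for lean in (30,):
    for nm,rt in(("same",rot(lean,-.036)),("half",rot(lean,-.036)*half)):
        S=[]
        for k in range(20):
            q,er=ik(np.array(pos),rt,rng.uniform(LO,HI))
            if er<.01: S.append((min(np.min(q-LO),np.min(HI-q)),q))
        S.sort(key=lambda t:-t[0])
        for m,q in S[:4]: print(name,nm,round(m,2),q.round(2))
E
```

```text
grasp same 0.19 [ 0.2   0.56 -0.19  2.28  2.75  0.23  2.01]
grasp same 0.18 [0.05 0.56 0.04 2.28 3.32 0.22 1.43]
grasp same 0.18 [ 0.14  0.56 -0.1   2.28  2.97  0.22  1.78]
grasp same 0.13 [ 0.38  0.58 -0.46  2.27  2.24  0.31  2.53]
grasp half 0.31 [ 0.73  0.77 -1.11  2.25  1.8   0.72 -0.13]
grasp half 0.31 [ 0.7   0.74 -1.04  2.25  1.82  0.66 -0.16]
grasp half 0.31 [ 0.63  0.69 -0.9   2.25  1.88  0.56 -0.23]
grasp half 0.3 [ 0.55  0.64 -0.75  2.26  1.97  0.46 -0.33]
red same 0.03 [-0.76  0.52  0.41  2.13  0.58  0.07 -2.63]
red same 0.03 [-0.86  0.55  0.57  2.14 -0.97  0.07 -1.08]
red same 0.03 [-0.76  0.52  0.41  2.13  0.58  0.07 -2.63]
red half 0.41 [ 0.15  0.67 -1.06  2.1   1.49  0.9  -0.31]
red half 0.4 [ 0.16  0.68 -1.07  2.1   1.49  0.91 -0.31]
red half 0.4 [-0.28  0.5  -0.33  2.12  1.41  0.44 -0.29]
red half 0.31 [-0.39  0.49 -0.16  2.13  1.39  0.35 -0.27]
```

```bash
cat > plan.py <<'E'
from kin import *
s=r.get_state(); q0=np.array(s["q"])
qg,er=ik(np.array([.561,-.081,.211]),rot(30,-.036)*half,np.array([.55,.64,-.75,2.26,1.97,.46,-.33]),.0003)
qp,er2=ik(np.array([.496,-.079,.324]),rot(30,-.036)*half,qg,.0003)
qm,er3=fk((q0+qp)/2,P),0
print(er,er2,qg.round(2),qp.round(2),fk(qp,P)[0])
def pathrows(qa,qb,n,step=1,back=0.08):
    Q0=R.from_quat(s["eef_rot"]);x0=np.array(s["tool_pos"])
    T=[];X=[];W=[]
    for k in range(1,n+1):
        u=k/n;q=qa+(qb-qa)*u;x,Q=fk(q,P);x=x-np.array([back*np.sin(np.pi*u),0,-.02*np.sin(np.pi*u)])
        T.append((Q0.inv()*Q).as_rotvec());X.append(Q0.inv().apply(x-x0));W.append((x,Q))
    return T,X,W
E
python3 - <<'E'
from plan import *
T,X,W=pathrows(q0,qp,24)
dq=np.abs(qp-q0)/24*8; print("speed",dq.round(2))
for k,(t,x,w) in enumerate(zip(T,X,W)): 
    da=(W[k-1][1].inv()*w[1]).magnitude() if k else 0
    print(k,t.round(2),x.round(3),w[0].round(3),w[1].as_matrix()[:,2].round(2),round(da,2))
E
```

```text
1.7268351749076014e-09 4.7439308890112514e-07 [ 0.55  0.64 -0.75  2.26  1.97  0.46 -0.33] [ 0.87  0.39 -1.09  2.25  1.27  0.43  0.32] [ 0.496      -0.07899996  0.32399987]
speed [0.46 0.04 0.63 0.09 0.6  0.06 0.42]
0 [-0.01 -0.04 -0.12] [-0.024  0.004  0.003] [ 0.505 -0.094  0.389] [ 0.37 -0.01 -0.93] 0
1 [-0.02 -0.08 -0.25] [-0.046  0.009  0.005] [ 0.486 -0.098  0.378] [ 0.34 -0.03 -0.94] 0.13
2 [-0.03 -0.12 -0.38] [-0.067  0.013  0.007] [ 0.467 -0.102  0.368] [ 0.3  -0.04 -0.95] 0.13
3 [-0.03 -0.16 -0.5 ] [-0.087  0.017  0.008] [ 0.449 -0.106  0.359] [ 0.27 -0.06 -0.96] 0.13
4 [-0.02 -0.19 -0.63] [-0.105  0.022  0.008] [ 0.433 -0.109  0.351] [ 0.25 -0.07 -0.97] 0.13
5 [-0.02 -0.22 -0.76] [-0.121  0.026  0.009] [ 0.419 -0.113  0.344] [ 0.23 -0.09 -0.97] 0.13
6 [-0.01 -0.24 -0.89] [-0.135  0.03   0.01 ] [ 0.406 -0.117  0.337] [ 0.21 -0.1  -0.97] 0.13
7 [ 0.01 -0.27 -1.02] [-0.147  0.033  0.011] [ 0.396 -0.12   0.331] [ 0.2  -0.11 -0.97] 0.13
8 [ 0.02 -0.28 -1.15] [-0.157  0.037  0.012] [ 0.387 -0.122  0.326] [ 0.19 -0.12 -0.97] 0.13
9 [ 0.03 -0.29 -1.28] [-0.164  0.039  0.014] [ 0.38
[... 657 characters left out ...]
01 -0.122  0.302] [ 0.27 -0.14 -0.95] 0.13
17 [ 0.07 -0.21 -2.35] [-0.144  0.032  0.044] [ 0.412 -0.118  0.302] [ 0.3  -0.13 -0.95] 0.13
18 [ 0.06 -0.18 -2.49] [-0.133  0.027  0.048] [ 0.424 -0.114  0.303] [ 0.33 -0.12 -0.94] 0.13
19 [ 0.04 -0.15 -2.62] [-0.12   0.021  0.052] [ 0.437 -0.108  0.305] [ 0.36 -0.1  -0.93] 0.13
20 [ 0.   -0.12 -2.75] [-0.106  0.015  0.055] [ 0.451 -0.102  0.308] [ 0.39 -0.08 -0.92] 0.13
21 [-0.04 -0.09 -2.88] [-0.091  0.007  0.057] [ 0.466 -0.095  0.312] [ 0.43 -0.06 -0.9 ] 0.14
22 [-0.09 -0.05 -3.01] [-0.076 -0.001  0.059] [ 0.481 -0.087  0.317] [ 0.46 -0.04 -0.89] 0.14
23 [-0.15 -0.02 -3.14] [-0.06  -0.01   0.059] [ 0.496 -0.079  0.324] [ 0.5  -0.02 -0.87] 0.14
```

>>> jog_arm(turn=[[-0.01,-0.04,-0.12],[-0.02,-0.08,-0.25],[-0.03,-0.12,-0.38],[-0.03,-0.16,-0.5],[-0.02,-0.19,-0.63],[-0.02,-0.22,-0.76],[-0.01,-0.24,-0.89],[0.01,-0.27,-1.02],[0.02,-0.28,-1.15],[0.03,-0.29,-1.28],[0.04,-0.3,-1.42],[0.06,-0.3,-1.55]], translation=[[-0.024,0.004,0.003],[-0.046,0.009,0.005],[-0.067,0.013,0.007],[-0.087,0.017,0.008],[-0.105,0.022,0.008],[-0.121,0.026,0.009],[-0.135,0.03,0.01],[-0.147,0.033,0.011],[-0.157,0.037,0.012],[-0.164,0.039,0.014],[-0.169,0.041,0.016],[-0.172,0.042,0.019]], grip=[0,0,0,0,0,0,0,0,0,0,0,0])

```text
clock: 7.1
tool_pos: [0.376, -0.1274, 0.3132]
eef_rot: [0.725, 0.678, 0.02, 0.117]
contact_force: [0.1, -0.3, -0.3]
opening: 1.0
finger_force: 0.0
```

```bash
python3 - <<'E'
from plan import *
print(q0.round(2))
T,X,W=pathrows(q0,qp,14,back=.03)
for k,(t,x,w) in enumerate(zip(T,X,W)): 
    da=(W[k-1][1].inv()*w[1]).magnitude() if k else 0
    print(k,t.round(2),x.round(3),w[0].round(3),w[1].as_matrix()[:,2].round(2),round(da,2))
E
```

```text
1.7268351749076014e-09 4.7439308890112514e-07 [ 0.55  0.64 -0.75  2.26  1.97  0.46 -0.33] [ 0.87  0.39 -1.09  2.25  1.27  0.43  0.32] [ 0.496      -0.07899996  0.32399987]
[-0.32  0.2   0.54  2.29 -0.    0.46  0.13]
0 [ 0.02 -0.02 -0.12] [-0.003 -0.006  0.002] [ 0.37  -0.13   0.311] [ 0.17 -0.16 -0.97] 0
1 [ 0.03 -0.03 -0.24] [-0.005 -0.01   0.003] [ 0.366 -0.132  0.308] [ 0.16 -0.17 -0.97] 0.12
2 [ 0.04 -0.03 -0.36] [-0.006 -0.013  0.005] [ 0.364 -0.133  0.306] [ 0.16 -0.18 -0.97] 0.12
3 [ 0.04 -0.04 -0.48] [-0.006 -0.013  0.007] [ 0.365 -0.134  0.304] [ 0.16 -0.19 -0.97] 0.12
4 [ 0.03 -0.04 -0.6 ] [-0.005 -0.01   0.01 ] [ 0.367 -0.133  0.302] [ 0.17 -0.19 -0.97] 0.12
5 [ 0.02 -0.04 -0.72] [-0.003 -0.005  0.013] [ 0.373 -0.131  0.3  ] [ 0.18 -0.19 -0.97] 0.12
6 [-0.   -0.04 -0.83] [0.001 0.002 0.015] [ 0.381 -0.129  0.299] [ 0.2  -0.18 -0.96] 0.12
7 [-0.03 -0.04 -0.95] [0.006 0.012 0.018] [ 0.392 -0.125  0.297] [ 0.23 -0.17 -0.96] 0.12
8 [-0.07 -0.05 -1.06] [0.012 0.025 0.02 ] [ 0.405 -0.12   0.297] [ 0.26 -0.15 -0.95] 0.12
9 [-0.11 -0.05 -1.16] [0.019 0.04  0.021] [ 0.421 -0.113  0.298] [ 0.3  -0.13 -0.94] 0.12
10 [-0.16 -0.07 -1.27] [0.028 0.057 0.021] [ 0.438 -0.106  0.301] [ 0.35 -0.11 -0.93] 0.12
11 [-0.22 -0.09 -1.36] [0.037 0.076 0.019] [ 0.457 -0.098  0.305] [ 0.39 -0.08 -0.92] 0.12
12 [-0.29 -0.11 -1.46] [0.046 0.096 0.014] [ 0.476 -0.089  0.313] [ 0.45 -0.05 -0.89] 0.12
13 [-0.36 -0.15 -1.55] [0.056 0.117 0.005] [ 0.496 -0.079  0.324] [ 0.5  -0.02 -0.87] 0.12
```

>>> jog_arm(turn=[[0.02,-0.02,-0.12],[0.03,-0.03,-0.24],[0.04,-0.03,-0.36],[0.04,-0.04,-0.48],[0.03,-0.04,-0.6],[0.02,-0.04,-0.72],[0,-0.04,-0.83],[-0.03,-0.04,-0.95],[-0.07,-0.05,-1.06],[-0.11,-0.05,-1.16],[-0.16,-0.07,-1.27],[-0.22,-0.09,-1.36],[-0.29,-0.11,-1.46],[-0.36,-0.15,-1.55],[-0.36,-0.15,-1.55]], translation=[[-0.003,-0.006,0.002],[-0.005,-0.01,0.003],[-0.006,-0.013,0.005],[-0.006,-0.013,0.007],[-0.005,-0.01,0.01],[-0.003,-0.005,0.013],[0.001,0.002,0.015],[0.006,0.012,0.018],[0.012,0.025,0.02],[0.019,0.04,0.021],[0.028,0.057,0.021],[0.037,0.076,0.019],[0.046,0.096,0.014],[0.056,0.117,0.005],[0.056,0.117,0.005]], grip=[0,0,0,0,0,0,0,0,0,0,0,0,0,0,0])

```text
clock: 8.98
tool_pos: [0.4966, -0.0799, 0.3248]
eef_rot: [0.02, 0.966, -0.007, 0.259]
contact_force: [-0.5, 0.2, -0.3]
opening: 1.002
finger_force: 0.0
```

```bash
sed -i 's/def go(pos,lean,yaw):/def go(pos,lean,yaw,hf=1):/; s/q.inv()\*rot(lean,yaw))/q.inv()*rot(lean,yaw)*R.from_euler("z",hf*np.pi))/' h.py; python3 - <<'E'
from kin import *
print(np.array(r.get_state()["q"]).round(2))
cams.snapshot("wrist"); cams.snapshot("side"); cams.snapshot("scene")
for c in ["wrist","side","scene"]:
  for n in ["sign_grip","sign_hook"]:
    for d in models.place_of(c,n)[:3]: print(c,n,np.round(d["position"],4),round(d["p"],2))
go([.560,-.081,.211],31,-.036)
E
```

```text
[ 0.18  0.25 -0.13  2.28  0.25  0.09  1.34]
wrist sign_grip [ 0.5605 -0.0795  0.2106] 0.78
wrist sign_grip [ 0.7888 -0.391   0.055 ] 0.7
wrist sign_grip [0.8244 0.2161 0.0522] 0.66
wrist sign_hook [ 0.6094 -0.079   0.2691] 0.97
wrist sign_hook [0.7559 0.217  0.0194] 0.61
side sign_grip [0.8208 0.2174 0.0524] 0.92
side sign_grip [ 0.5652 -0.0782  0.2105] 0.62
side sign_grip [ 0.7852 -0.3912  0.0533] 0.38
side sign_hook [0.7638 0.2084 0.0112] 0.85
side sign_hook [ 0.6093 -0.0815  0.272 ] 0.74
side sign_hook [ 0.8289 -0.4329  0.0152] 0.39
scene sign_grip [ 0.567  -0.0821  0.2111] 0.81
scene sign_grip [0.8223 0.2178 0.0495] 0.66
scene sign_grip [ 0.7878 -0.3915  0.0507] 0.56
scene sign_hook [ 0.605  -0.084   0.2675] 0.92
scene sign_hook [ 0.8308 -0.4381  0.0175] 0.92
scene sign_hook [0.76   0.2148 0.0166] 0.64
turn [-0.0053, -0.0166, -0.0018] trans [0.002, 0.0012, 0.1305]
```

```bash
python3 - <<'E'
from kin import *
s=r.get_state(); q=np.array(s["q"])
def tgt(lean,lat): return rot(lean,-.036)*half*e('x',np.radians(lat))
Q0=R.from_quat(s["eef_rot"]);x0=np.array(s["tool_pos"])
for sg in(1,-1):
  qq=q.copy()
  for pos,lean,lat in(([.47,-.08,.345],28,8),([.45,-.08,.36],28,16),([.44,-.08,.37],28,24),([.44,-.08,.37],33,24),([.44,-.08,.37],41,24),([.44,-.08,.37],48,20),([.44,-.08,.37],48,10),([.45,-.08,.36],48,0),([.481,-.079,.324],45,0),([.5,-.08,.297],40,0),([.52,-.08,.268],38,0),([.54,-.081,.240],36,0),([.56,-.081,.211],35,0)):
    t=tgt(lean,sg*lat); qn,er=ik(np.array(pos),t,qq,.02)
    print(lean,sg*lat,qn.round(2),round(er,4),"T",(Q0.inv()*t).as_rotvec().round(3),"X",Q0.inv().apply(np.array(pos)-x0).round(4)); qq=qn
E
```

```text
28 8 [-0.21  0.18  0.19  2.29  0.6   0.24  0.92] 0.0018 T [ 0.134  0.036 -0.004] X [ 0.0127 -0.002  -0.0305]
28 16 [-0.41  0.14  0.24  2.31  0.92  0.43  0.49] 0.001 T [ 0.274  0.035 -0.007] X [ 0.0225 -0.0028 -0.0535]
28 24 [-0.53  0.16  0.22  2.31  1.02  0.63  0.28] 0.0003 T [ 0.414  0.035 -0.009] X [ 0.0262 -0.0033 -0.0672]
33 24 [-0.56  0.15  0.22  2.38  1.22  0.6   0.02] 0.0006 T [ 0.413 -0.051  0.009] X [ 0.0262 -0.0033 -0.0672]
41 24 [-0.56  0.16  0.16  2.5   1.58  0.65 -0.45] 0.001 T [ 0.412 -0.189  0.039] X [ 0.0262 -0.0033 -0.0672]
48 20 [ 0.38  0.22 -0.94  2.53  1.68  0.88 -0.59] 0.031 T [ 0.341 -0.31   0.054] X [ 0.0262 -0.0033 -0.0672]
48 10 [ 1.01  0.28 -1.44  2.53  1.85  0.73 -0.5 ] 0.0325 T [ 0.168 -0.313  0.026] X [ 0.0262 -0.0033 -0.0672]
48 0 [ 1.2   0.36 -1.44  2.53  2.17  0.53 -0.58] 0.024 T [-0.006 -0.313 -0.001] X [ 0.0225 -0.0028 -0.0535]
45 0 [ 0.99  0.51 -1.36  2.53  2.11  0.72 -0.54] 0.0041 T [-0.006 -0.261 -0.001] X [ 0.0138 -0.0004 -0.0069]
40 0 [ 0.9   0.56 -1.25  2.46  2.02  0.68 -0.43] 0.0003 T [-0.005 -0.174 -0.001] X [ 0.0108 -0.0006  0.026 ]
38 0 [ 0
[... 1020 characters left out ...]
982 T [-0.179 -0.312 -0.028] X [ 0.0262 -0.0033 -0.0672]
48 0 [ 0.9   0.08 -0.76  2.36 -0.95  0.07  2.63] 0.143 T [-0.006 -0.313 -0.001] X [ 0.0225 -0.0028 -0.0535]
45 0 [ 0.31  0.17 -0.19  2.31 -0.97  0.07  2.63] 0.1613 T [-0.006 -0.261 -0.001] X [ 0.0138 -0.0004 -0.0069]
40 0 [ 0.15  0.26 -0.04  2.28 -0.97  0.07  2.61] 0.1368 T [-0.005 -0.174 -0.001] X [ 0.0108 -0.0006  0.026 ]
38 0 [ 0.12  0.35 -0.01  2.24 -0.97  0.07  2.61] 0.1444 T [-0.005 -0.139 -0.002] X [0.008  0.0003 0.0611]
36 0 [ 0.1   0.43  0.    2.19 -0.97  0.07  2.6 ] 0.1461 T [-0.005 -0.104 -0.002] X [0.0047 0.0002 0.0954]
35 0 [ 0.09  0.51  0.01  2.14 -0.97  0.07  2.6 ] 0.1574 T [-0.005 -0.086 -0.002] X [0.002  0.0012 0.1305]
```

>>> jog_arm(turn=[[0.07,0.02,0],[0.134,0.036,-0.004],[0.2,0.035,-0.005],[0.274,0.035,-0.007],[0.414,0.035,-0.009],[0.413,-0.051,0.009],[0.412,-0.12,0.025],[0.412,-0.17,0.035],[0.412,-0.17,0.035],[0.412,-0.17,0.035],[0.412,-0.17,0.035]], translation=[[0.006,-0.001,-0.015],[0.013,-0.002,-0.03],[0.018,-0.0025,-0.04],[0.022,-0.003,-0.05],[0.022,-0.003,-0.053],[0.022,-0.003,-0.053],[0.022,-0.003,-0.045],[0.016,-0.002,-0.03],[0.014,-0.001,-0.015],[0.014,0,-0.007],[0.014,0,-0.007]], grip=[0,0,0,0,0,0,0,0,0,0,0])

```text
clock: 10.8
tool_pos: [0.4814, -0.0778, 0.3234]
eef_rot: [0.087, 0.918, -0.2, 0.331]
contact_force: [-1.6, -0.3, 1.0]
opening: 1.001
finger_force: 0.0
```

```bash
python3 - <<'E'
from kin import *
s=r.get_state(); q=np.array(s["q"]);print(q.round(2))
def tgt(lean,lat): return rot(lean,-.036)*half*e('x',np.radians(lat))
Q0=R.from_quat(s["eef_rot"]);x0=np.array(s["tool_pos"])
qq=q
for pos,lean,lat in(([.485,-.08,.318],40,16),([.485,-.08,.318],40,8),([.485,-.08,.318],40,0),([.5,-.08,.297],38,0),([.52,-.08,.268],37,0),([.54,-.081,.240],36,0),([.56,-.081,.211],35,0)):
    t=tgt(lean,lat); qn,er=ik(np.array(pos),t,qq,.02)
    print(lean,lat,qn.round(2),round(er,4),"T",(Q0.inv()*t).as_rotvec().round(3),"X",Q0.inv().apply(np.array(pos)-x0).round(4)); qq=qn
E
```

```text
[-0.77  0.39  0.61  2.5   2.07  0.43 -0.89]
40 16 [-0.51  0.32  0.4   2.51  2.36  0.41 -1.05] 0.0007 T [-0.137 -0.001  0.001] X [0.0006 0.0007 0.0068]
40 8 [-0.19  0.27  0.15  2.51  2.68  0.36 -1.22] 0.001 T [-0.277 -0.001  0.   ] X [0.0006 0.0007 0.0068]
40 0 [ 0.23  0.27 -0.18  2.48  3.06  0.31 -1.44] 0.0015 T [-0.416 -0.001  0.   ] X [0.0006 0.0007 0.0068]
38 0 [ 0.21  0.33 -0.16  2.45  3.04  0.3  -1.43] 0.0001 T [-0.416  0.034 -0.007] X [0.0026 0.0116 0.0301]
37 0 [ 0.19  0.42 -0.15  2.43  3.03  0.35 -1.42] 0.0001 T [-0.416  0.051 -0.01 ] X [0.0059 0.0264 0.0619]
36 0 [ 0.17  0.5  -0.14  2.4   3.02  0.38 -1.41] 0.0 T [-0.416  0.068 -0.014] X [0.0085 0.0401 0.0934]
35 0 [ 0.16  0.58 -0.13  2.36  3.02  0.41 -1.41] 0.0 T [-0.416  0.085 -0.018] X [0.0118 0.0549 0.1252]
```

>>> jog_arm(turn=[[-0.07,0,0],[-0.137,0,0],[-0.207,0,0],[-0.277,0,0],[-0.345,0,0],[-0.416,0,0],[-0.416,0,0],[-0.416,0.034,-0.007],[-0.416,0.034,-0.007],[-0.416,0.034,-0.007]], translation=[[0,0,0.003],[0,0,0.006],[0,0,0.007],[0,0,0.007],[0,0,0.007],[0,0,0.007],[0,0,0.007],[0.0026,0.0116,0.03],[0.0026,0.0116,0.03],[0.0026,0.0116,0.03]], grip=[0,0,0,0,0,0,0,0,0,0])

```text
clock: 12.05
tool_pos: [0.4991, -0.0794, 0.2977]
eef_rot: [0.016, 0.946, -0.007, 0.325]
contact_force: [-0.3, -0.3, 0.9]
opening: 1.002
finger_force: 0.0
```

```bash
python3 - <<'E'
from kin import *
print(np.array(r.get_state()["q"]).round(2))
go([.560,-.081,.211],35,-.036)
E
```

```text
[ 0.19  0.33 -0.14  2.45  3.06  0.3  -1.45]
turn [-0.0014, 0.0513, 0.0019] trans [0.0053, 0.0007, 0.1059]
```

>>> jog_arm(turn=[[0,0.01,0],[0,0.02,0],[0,0.03,0],[0,0.04,0],[-0.001,0.051,0.002],[-0.001,0.051,0.002],[-0.001,0.051,0.002],[-0.001,0.051,0.002]], translation=[[0.001,0,0.018],[0.002,0,0.036],[0.003,0,0.054],[0.004,0,0.072],[0.005,0.001,0.09],[0.005,0.001,0.1],[0.005,0.001,0.106],[0.005,0.001,0.106]], grip=[0,0,0,0,0,0,0,0])

```text
clock: 13.05
tool_pos: [0.5605, -0.0823, 0.2112]
eef_rot: [0.019, 0.953, -0.006, 0.301]
contact_force: [-0.2, -0.5, -0.4]
opening: 1.0
finger_force: 0.0
```

```bash
python3 - <<'E'
from kin import *
import cv2
print(np.array(r.get_state()["q"]).round(2))
im=cams.snapshot("wrist"); cv2.imwrite("pics/w4.png",im[:,:,::-1])
s=cams.snapshot("side"); cv2.imwrite("pics/s4.png",cv2.resize(s[100:300,150:470,::-1],None,fx=2,fy=2))
for c in ("wrist","side"):
  for n in ["sign_grip","sign_hook"]:
    for d in models.place_of(c,n)[:2]: print(c,n,np.round(d["position"],4),round(d["p"],2))
E
```

```text
[ 0.15  0.58 -0.11  2.36  3.04  0.41 -1.43]
wrist sign_grip [ 0.5604 -0.0812  0.2116] 0.96
wrist sign_grip [0.8238 0.2164 0.0523] 0.79
wrist sign_hook [ 0.8286 -0.4361  0.0184] 0.78
wrist sign_hook [0.7564 0.214  0.0188] 0.75
side sign_grip [ 0.785  -0.3913  0.0506] 0.9
side sign_grip [ 0.565  -0.0805  0.2126] 0.88
side sign_hook [0.7641 0.2134 0.0163] 0.89
side sign_hook [ 0.6079 -0.0839  0.2684] 0.83
```

View pics/w4.png

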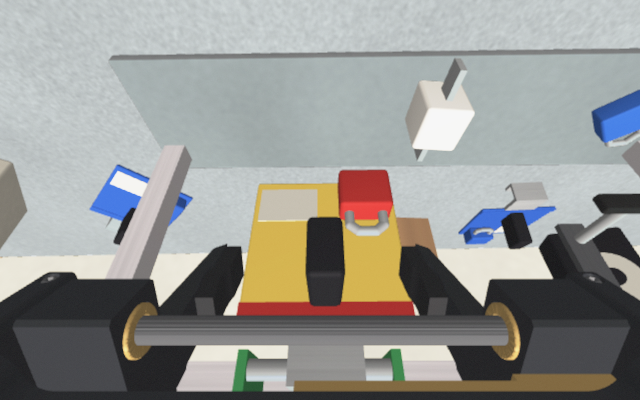

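The grip at column 325 sits midway between the fingers at 240 and 400. I'll close on it now.

>>> jog_arm(turn=[[0,0,0],[0,0,0],[0,0,0],[0,0,0],[0,0,0],[0,0,0],[0,0,0],[0,0,0]], translation=[[0,0,0],[0,0,0],[0,0,0],[0,0,0],[0,0,0],[0,0,0],[0,0,0],[0,0,0]], grip=[0.4,0.8,1,1,1,1,1,1], force=45)

```text
clock: 14.35
tool_pos: [0.5606, -0.0823, 0.211]
eef_rot: [0.019, 0.953, -0.006, 0.301]
contact_force: [0.0, 1.1, -0.6]
opening: 0.224
finger_force: 44.6
```

```bash
python3 - <<'E'
from kin import *
s=r.get_state();p=np.array(s["tool_pos"])
go(p+[-.000,0,.052],35,-.036)
go(p+[-.015,0,.062],35,-.036)
E
```

```text
turn [-0.0011, 0.0004, -0.0025] trans [-0.0298, 0.0, -0.0426]
turn [-0.0011, 0.0004, -0.0025] trans [-0.0233, -0.0005, -0.0594]
```

>>> jog_arm(turn=[[0,0,0],[0,0,0],[0,0,0],[0,0,0],[0,0,0],[0,0,0],[0,0,0],[0,0,0],[0,0,0],[0,0,0]], translation=[[-0.0029,0,-0.0041],[-0.0072,0,-0.0103],[-0.0115,0,-0.0164],[-0.0172,0,-0.0246],[-0.023,0,-0.0328],[-0.0287,0,-0.041],[-0.0287,0,-0.041],[-0.0287,0,-0.041],[-0.0205,0,-0.0467],[-0.0123,0,-0.0525]], grip=[1,1,1,1,1,1,1,1,1,1])

```text
clock: 15.6
tool_pos: [0.5393, -0.0816, 0.2606]
eef_rot: [0.019, 0.954, -0.006, 0.3]
contact_force: [-0.6, -0.2, -4.4]
opening: 0.223
finger_force: 44.6
```

```bash
python3 - <<'E'
from kin import *
import cv2
print(np.array(r.get_state()["q"]).round(2),np.round(r.get_state()["contact_force"],2))
s=cams.snapshot("side"); cv2.imwrite("pics/s5.png",cv2.resize(s[100:300,150:470,::-1],None,fx=2,fy=2))
cams.snapshot("wrist");cams.snapshot("scene")
for c in ("wrist","side","scene"):
  for n in ["sign_grip","sign_hook","rail_red","rail_green"]:
    for d in models.place_of(c,n)[:2]: print(c,n,np.round(d["position"],4),round(d["p"],2))
p=np.array(r.get_state()["tool_pos"])
go(p+[.000,.243,.0],35,-.036)
E
```

```text
[ 0.16  0.44 -0.11  2.36  3.04  0.27 -1.43] [-0.6  -0.16 -4.44]
wrist sign_grip [0.8233 0.2152 0.0495] 0.75
wrist sign_grip [ 0.7884 -0.391   0.0576] 0.72
wrist sign_hook [ 0.8277 -0.4355  0.018 ] 0.71
wrist sign_hook [ 0.5868 -0.0776  0.3194] 0.68
side sign_grip [ 0.5417 -0.0799  0.2611] 0.97
side sign_grip [0.821  0.2168 0.0525] 0.78
side sign_hook [0.7588 0.2132 0.0146] 0.82
side sign_hook [ 0.8287 -0.4315  0.0164] 0.64
side rail_red [0.6187 0.1624 0.2648] 0.86
scene sign_grip [ 0.7871 -0.3908  0.053 ] 0.96
scene sign_grip [0.8239 0.2177 0.05  ] 0.89
scene sign_hook [ 0.5826 -0.0804  0.3122] 0.96
scene sign_hook [0.761  0.2138 0.0152] 0.94
scene rail_red [0.6161 0.1634 0.2726] 0.83
scene rail_red [0.6004 0.0324 0.012 ] 0.23
scene rail_green [ 0.6086 -0.0851  0.2628] 0.63
scene rail_green [0.6203 0.2417 0.0095] 0.25
turn [-0.0014, 0.0009, -0.0027] trans [0.0078, 0.2428, -0.0054]
```

View pics/s5.png

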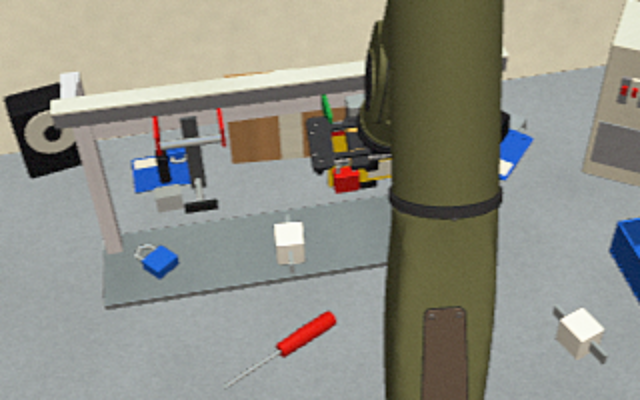

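The sign is off the rail and weighs about 0.45 kg by the wrist force. The red rail shows at (157–221, 140) in the crop. Next is the traverse along the rack.

>>> jog_arm(turn=[[0,0,0],[0,0,0],[0,0,0],[0,0,0],[0,0,0],[0,0,0],[0,0,0],[0,0,0],[0,0,0],[0,0,0],[0,0,0],[0,0,0],[0,0,0],[0,0,0],[0,0,0],[0,0,0]], translation=[[-0.0023,0.005,-0.0033],[-0.0023,0.015,-0.0033],[-0.0023,0.03,-0.0033],[-0.0023,0.05,-0.0033],[-0.0023,0.07,-0.0033],[-0.0023,0.09,-0.0033],[-0.0023,0.11,-0.0033],[-0.0023,0.13,-0.0033],[-0.0023,0.15,-0.0033],[-0.0023,0.17,-0.0033],[-0.0023,0.19,-0.0033],[-0.0023,0.21,-0.0033],[-0.0023,0.227,-0.0033],[-0.0023,0.237,-0.0033],[-0.0023,0.2425,-0.0033],[-0.0023,0.2425,-0.0033]], grip=[1,1,1,1,1,1,1,1,1,1,1,1,1,1,1,1])

```text
clock: 18.35
tool_pos: [0.55, 0.1615, 0.2654]
eef_rot: [0.018, 0.953, -0.005, 0.301]
contact_force: [0.1, -0.5, -4.5]
opening: 0.222
finger_force: 44.6
```

```bash
python3 - <<'E'
from kin import *
import cv2
print(np.array(r.get_state()["q"]).round(2),np.round(r.get_state()["contact_force"],2))
s=[]
for c in ("wrist","side","scene"):
  im=cams.snapshot(c); s.append(im[:,:,::-1]); np.save(f"{c}6.npy",im)
  for n in ["sign_grip","sign_hook","rail_red"]:
    for d in models.place_of(c,n)[:3]:
      if abs(d["position"][0]-.59)<.05: print(c,n,np.round(d["position"],4),round(d["p"],2))
a=cv2.resize(s[1][130:230,200:320],(480,400)); b=cv2.resize(s[2][200:325,300:400],(320,400))
cv2.imwrite("pics/m6.png",np.hstack([a,b])); cv2.imwrite("pics/w6.png",s[0])
E
```

```text
[-0.82  0.5   0.42  2.26  2.43  0.16 -1.39] [ 0.12 -0.52 -4.51]
wrist sign_grip [0.5494 0.1632 0.2647] 0.65
wrist sign_hook [0.5975 0.1624 0.3231] 0.82
side sign_grip [0.5543 0.1611 0.2656] 0.52
scene sign_grip [0.5538 0.1539 0.2675] 0.89
scene sign_hook [0.597  0.1604 0.3201] 0.95
scene rail_red [0.6165 0.1604 0.2729] 0.67
scene rail_red [ 6.134e-01  2.150e-02 -4.000e-04] 0.59
```

View pics/m6.png

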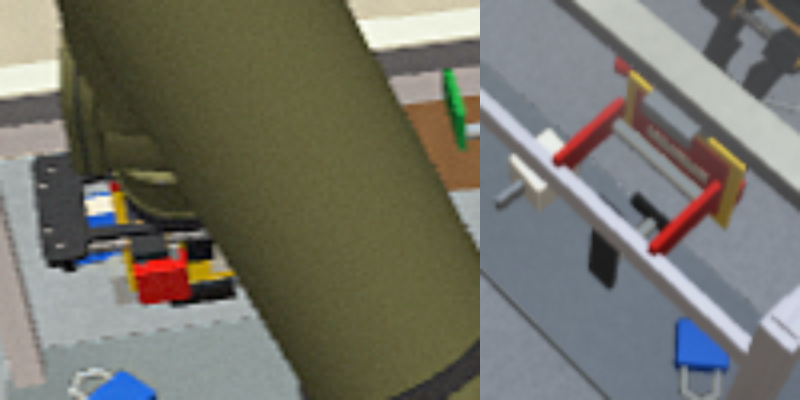

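View pics/w6.png

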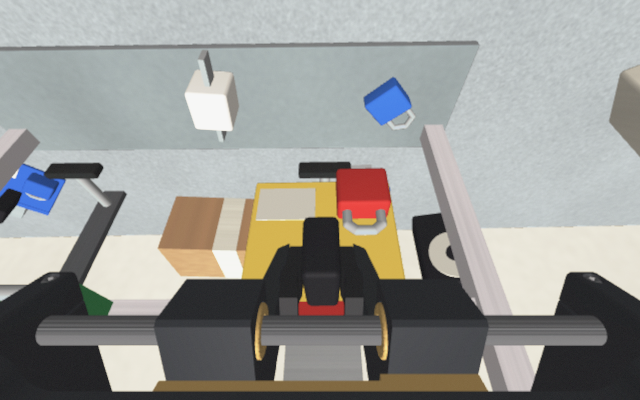

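```bash
python3 - <<'E'
from kin import *
import cv2
def proj(c,X):
    p=cams.camera_params(c); v=R.from_quat(p["orientation"]).inv().apply(np.atleast_2d(X)-p["eye"])
    return np.c_[p["cx"]+p["fx"]*v[:,0]/-v[:,2],p["cy"]-p["fy"]*v[:,1]/-v[:,2]]
u=np.array([.0368,.9993,0]); b=np.array([.6183,.1614,.269])
for c in("scene","side"):
    print(c,proj(c,[b-.043*u,b,b+.043*u]).round(1).tolist(),"d/dx,y,z per 5mm",(proj(c,b+.005*np.eye(3))-proj(c,b)).round(2).tolist())
s=cv2.imread("pics/side.png").astype(int); 
for col in(236,245,254): print("side",col,[(k,s[k,col].tolist()) for k in range(164,178)])
w=np.load("scene6.npy").astype(int)
for col in(350,358,366): print("scene",col,[(k,w[k,col].tolist()) for k in range(226+ (col-350)//2,260)])
E
```

```text
scene [[341.0, 237.6], [354.4, 249.7], [368.2, 262.2]] d/dx,y,z per 5mm [[-1.44, 1.42], [1.64, 1.38], [0.17, -0.94]]
side [[260.3, 167.7], [245.3, 169.6], [230.1, 171.6]] d/dx,y,z per 5mm [[-0.19, -1.12], [-1.75, 0.27], [-0.22, -1.32]]
side 236 [(164, [111, 115, 127]), (165, [163, 167, 156]), (166, [163, 159, 154]), (167, [159, 161, 158]), (168, [157, 156, 150]), (169, [160, 159, 153]), (170, [174, 186, 183]), (171, [203, 179, 168]), (172, [162, 173, 175]), (173, [98, 118, 127]), (174, [116, 68, 41]), (175, [197, 87, 24]), (176, [233, 115, 51]), (177, [137, 59, 16])]
side 245 [(164, [53, 53, 56]), (165, [56, 58, 53]), (166, [55, 57, 54]), (167, [55, 57, 55]), (168, [32, 35, 35]), (169, [197, 204, 189]), (170, [204, 185, 174]), (171, [153, 167, 170]), (172, [98, 106, 110]), (173, [38, 38, 40]), (174, [49, 48, 52]), (175, [48, 56, 54]), (176, [55, 54, 56]), (177, [56, 57, 59])]
side 254 [(164, [165, 164, 158]), (165, [161, 162, 156]), (166, [159, 155, 151]), (167, [131, 135, 139]), (168, [187, 183, 171]), (169, [191, 181, 165]), (170, [138, 151, 155]), (171, [71, 79, 81]), (172, [174, 
[... 1514 characters left out ...]
 107, 106]), (256, [118, 122, 127]), (257, [132, 138, 147]), (258, [133, 140, 149]), (259, [133, 139, 148])]
scene 366 [(234, [81, 81, 82]), (235, [80, 80, 81]), (236, [82, 82, 83]), (237, [106, 109, 112]), (238, [130, 137, 143]), (239, [140, 147, 154]), (240, [141, 150, 157]), (241, [138, 146, 153]), (242, [121, 122, 125]), (243, [99, 86, 87]), (244, [91, 64, 64]), (245, [91, 58, 58]), (246, [93, 55, 56]), (247, [94, 54, 54]), (248, [93, 52, 51]), (249, [91, 49, 50]), (250, [94, 59, 58]), (251, [106, 92, 85]), (252, [105, 101, 93]), (253, [104, 100, 92]), (254, [94, 69, 64]), (255, [80, 44, 44]), (256, [115, 105, 101]), (257, [140, 143, 141]), (258, [143, 152, 159]), (259, [143, 152, 159])]
```

```bash
cat > place.py <<'E'
from kin import *
s=r.get_state(); Q0=R.from_quat(s["eef_rot"]); x0=np.array(s["tool_pos"])
ax=R.from_euler('z',-.0368).apply([0,1,0])
def rows(hook0,wps):
    "wps: hook dx (rack x), dy, dz, foot-out deg (relative to now)"
    q=np.array(s["q"])
    for dx,dy,dz,a in wps:
        Rt=R.from_rotvec(np.radians(a)*ax)   # +a about +y: foot (-z) goes to -x
        h=np.array(hook0)+R.from_euler('z',-.0368).apply([dx,dy,dz])
        x=h+Rt.apply(x0-hook0); t=Rt*Q0
        q,er=ik(x,t,q,.02)
        print([dx,dy,dz,a],"T",(Q0.inv()*t).as_rotvec().round(4).tolist(),"X",Q0.inv().apply(x-x0).round(4).tolist(),"q5,6",q[[2,4,5,6]].round(2),round(er,4))
E
python3 - <<'E'
from place import *
rows([.598,.1625,.3224],[(.006,0,0,0),(.012,0,-.002,1.5),(.018,0,-.005,3),(.018,0,-.010,5),(.018,0,-.017,7),(.018,0,-.025,7),(.018,0,-.045,7)])
E
```

```text
[0.006, 0, 0, 0] T [0.0, 0.0, 0.0] X [-0.0049, 0.0, 0.0034] q5,6 [ 0.42  2.44  0.16 -1.38] 0.0
[0.012, 0, -0.002, 1.5] T [0.0001, 0.0262, -0.0] X [-0.0082, 0.0, 0.0066] q5,6 [ 0.45  2.44  0.09 -1.37] 0.0001
[0.018, 0, -0.005, 3] T [0.0001, 0.0524, -0.0001] X [-0.011, 0.0, 0.0106] q5,6 [ 0.42  2.2   0.07 -1.13] 0.0068
[0.018, 0, -0.01, 5] T [0.0002, 0.0873, -0.0001] X [-0.0076, 0.0, 0.0122] q5,6 [ 0.36  1.63  0.07 -0.55] 0.0121
[0.018, 0, -0.017, 7] T [0.0003, 0.1222, -0.0001] X [-0.0032, 0.0, 0.0153] q5,6 [ 0.06  1.21  0.23 -0.11] 0.0028
[0.018, 0, -0.025, 7] T [0.0003, 0.1222, -0.0001] X [0.0014, 0.0, 0.0219] q5,6 [ 0.09  1.26  0.2  -0.16] 0.0004
[0.018, 0, -0.045, 7] T [0.0003, 0.1222, -0.0001] X [0.0129, 0.0, 0.0383] q5,6 [ 0.05  1.53  0.22 -0.43] 0.0018
```

```bash
python3 - <<'E'
from place import *
rows([.598,.1625,.3224],[(0,0,-.01,0),(0,0,-.02,0),(0,0,-.02,1.5),(0,0,-.02,3),(0,0,-.02,4.5),(0,0,-.02,6),(.006,0,-.02,6),(.012,0,-.02,6),(.018,0,-.02,6),(.018,0,-.03,6),(.018,0,-.045,6),(.018,0,-.05,6)])
E
```

```text
[0, 0, -0.01, 0] T [0.0, 0.0, 0.0] X [0.0057, -0.0, 0.0082] q5,6 [ 0.37  2.45  0.2  -1.41] 0.0001
[0, 0, -0.02, 0] T [0.0, 0.0, 0.0] X [0.0115, -0.0, 0.0164] q5,6 [ 0.32  2.46  0.24 -1.43] 0.0001
[0, 0, -0.02, 1.5] T [0.0001, 0.0262, -0.0] X [0.012, -0.0, 0.0145] q5,6 [ 0.36  2.45  0.18 -1.41] 0.0001
[0, 0, -0.02, 3] T [0.0001, 0.0524, -0.0001] X [0.0124, -0.0, 0.0126] q5,6 [ 0.4   2.45  0.12 -1.4 ] 0.0001
[0, 0, -0.02, 4.5] T [0.0002, 0.0785, -0.0001] X [0.0128, -0.0, 0.0107] q5,6 [ 0.42  2.37  0.07 -1.31] 0.0027
[0, 0, -0.02, 6] T [0.0002, 0.1047, -0.0001] X [0.0131, -0.0, 0.0088] q5,6 [ 0.37  1.9   0.07 -0.83] 0.0109
[0.006, 0, -0.02, 6] T [0.0002, 0.1047, -0.0001] X [0.0082, -0.0, 0.0122] q5,6 [ 0.35  1.59  0.07 -0.52] 0.0065
[0.012, 0, -0.02, 6] T [0.0002, 0.1047, -0.0001] X [0.0033, 0.0, 0.0156] q5,6 [ 0.25  1.39  0.12 -0.3 ] 0.0026
[0.018, 0, -0.02, 6] T [0.0002, 0.1047, -0.0001] X [-0.0016, 0.0, 0.0191] q5,6 [ 0.2   1.31  0.15 -0.22] 0.0008
[0.018, 0, -0.03, 6] T [0.0002, 0.1047, -0.0001] X [0.0041, 0.0, 0.0273] q5,6 [ 0.21  1.47  0.14 -0.38] 0.0017
[0.018, 0, -0.045, 6] T [0.0002, 0.1047, -0.0001] X [0.0127, 0.0, 0.0396] q5,6 [ 0.07  1.69  0.21 -0.6 ] 0.0014
[0.018, 0, -0.05, 6] T [0.0002, 0.1047, -0.0001] X [0.0156, 0.0, 0.0436] q5,6 [ 0.03  1.74  0.24 -0.66] 0.0003
```

```bash
python3 - <<'E'
import re
t=open('place.py').read()
t=t.replace("for dx,dy,dz,a in wps:","for dx,dy,dz,a,*b in wps:").replace("Rt=R.from_rotvec(np.radians(a)*ax)","Rt=R.from_rotvec(np.radians(a)*ax)*(Q0*R.from_euler('x',np.radians(b[0] if b else 0))*Q0.inv())")
open('place.py','w').write(t)
E
python3 - <<'E'
from place import *
rows([.598,.1625,.3224],[(-.01,0,-.007,0),(-.01,0,-.015,0,3),(-.01,0,-.015,0,6),(-.01,0,-.015,1.5,8),(-.01,0,-.015,3,8),(-.01,0,-.015,5,8),(-.01,0,-.015,7,8),(-.01,0,-.015,7,5),(-.01,0,-.02,7,2),(-.01,0,-.02,6,0),(0,0,-.02,6),(.01,0,-.02,6),(.018,0,-.02,6),(.018,0,-.03,6),(.018,0,-.045,6),(.018,0,-.05,6)])
E
```

```text
[-0.01, 0, -0.007, 0] T [0.0, 0.0, 0.0] X [0.0122, -0.0, -0.0] q5,6 [ 0.38  2.44  0.21 -1.41] 0.0001
[-0.01, 0, -0.015, 0] T [0.0524, -0.0, -0.0] X [0.0168, -0.001, 0.0063] q5,6 [ 0.47  2.39  0.19 -1.4 ] 0.0002
[-0.01, 0, -0.015, 0] T [0.1047, -0.0, 0.0] X [0.0168, -0.002, 0.006] q5,6 [ 0.61  2.34  0.13 -1.38] 0.0003
[-0.01, 0, -0.015, 1.5] T [0.1397, 0.0261, -0.0019] X [0.0173, -0.0027, 0.0039] q5,6 [ 0.69  2.05  0.07 -1.1 ] 0.0066
[-0.01, 0, -0.015, 3] T [0.1397, 0.0523, -0.0037] X [0.0177, -0.0027, 0.002] q5,6 [ 0.66  1.52  0.07 -0.56] 0.0105
[-0.01, 0, -0.015, 5] T [0.1397, 0.0871, -0.0062] X [0.0181, -0.0027, -0.0005] q5,6 [ 0.35  1.15  0.26 -0.17] 0.0021
[-0.01, 0, -0.015, 7] T [0.1397, 0.122, -0.0087] X [0.0185, -0.0027, -0.0031] q5,6 [ 0.24  1.01  0.33 -0.02] 0.0006
[-0.01, 0, -0.015, 7] T [0.0874, 0.1221, -0.0055] X [0.0186, -0.0017, -0.0028] q5,6 [ 0.25  1.05  0.26 -0.03] 0.0001
[-0.01, 0, -0.02, 7] T [0.0351, 0.1222, -0.0023] X [0.0215, -0.0007, 0.0016] q5,6 [ 0.32  1.11  0.14 -0.07] 0.0005
[-0.01, 0, -0.02, 6] T [0.0002, 0.1047, -0.0001] X [0.0213, -0.0, 0.003] q5,6 [ 0.38  1.39  0.07 -0.33] 0.0056
[0, 0, -0.02, 6] T [0.0002, 0.1047, -0.0001] X [0.0131, -0.0, 0.0088] q5,6 [ 0.36  1.42  0.07 -0.35] 0.0005
[0.01, 0, -0.02, 6] T [0.0002, 0.1047, -0.0001] X [0.0049, 0.0, 0.0145] q5,6 [ 0.3   1.35  0.1  -0.27] 0.0012
[0.018, 0, -0.02, 6] T [0.0002, 0.1047, -0.0001] X [-0.0016, 0.0, 0.0191] q5,6 [ 0.24  1.29  0.13 -0.2 ] 0.0008
[0.018, 0, -0.03, 6] T [0.0002, 0.1047, -0.0001] X [0.0041, 0.0, 0.0273] q5,6 [ 0.27  1.45  0.1  -0.36] 0.0023
[0.018, 0, -0.045, 6] T [0.0002, 0.1047, -0.0001] X [0.0127, 0.0, 0.0396] q5,6 [ 0.09  1.69  0.2  -0.61] 0.0017
[0.018, 0, -0.05, 6] T [0.0002, 0.1047, -0.0001] X [0.0156, 0.0, 0.0436] q5,6 [ 0.05  1.75  0.23 -0.67] 0.0004
```

>>> jog_arm(turn=[[0,0,0],[0,0,0],[0,0,0],[0,0.013,0],[0,0.026,0],[0,0.039,0],[0,0.052,0],[0,0.065,0],[0,0.078,0],[0,0.09,0],[0,0.09,0],[0,0.09,0],[0,0.09,0]], translation=[[0.004,0,0.005],[0.0085,0,0.012],[0.0115,0,0.0164],[0.0117,0,0.0155],[0.012,0,0.0145],[0.0122,0,0.0135],[0.0124,0,0.0126],[0.0126,0,0.0117],[0.0128,0,0.0107],[0.013,0,0.01],[0.013,0,0.01],[0.013,0,0.01],[0.013,0,0.01]], grip=[1,1,1,1,1,1,1,1,1,1,1,1,1])

```text
clock: 20.58
tool_pos: [0.5452, 0.1609, 0.2496]
eef_rot: [0.019, 0.966, -0.005, 0.258]
contact_force: [-0.5, -0.7, -3.5]
opening: 0.223
finger_force: 44.6
```

```bash
cat > hook.py <<'E'
# print current state, lean, hook estimate from the grasp geometry
from kin import *
Qg=R.from_quat([.019,.953,-.006,.301]); v=Qg.inv().apply(np.array([.048,0.001,.057]))
def st():
    s=r.get_state(); Q=R.from_quat(s["eef_rot"]); z=Q.as_matrix()[:,2]
    print("q",np.round(s["q"],2),"F",np.round(s["contact_force"],2),"lean",round(float(np.degrees(np.arctan2(z[0],-z[2]))),2),"lat",round(float(np.degrees(z[1])),2),"hook",(np.array(s["tool_pos"])+Q.apply(v)).round(4),"rot vs grasp deg",np.degrees((Q*Qg.inv()).as_rotvec()).round(1))
st()
E
python3 hook.py
```

```text
q [-0.8   0.52  0.43  2.22  2.1   0.04 -1.04] F [-0.49 -0.74 -3.45] lean 29.87 lat -1.09 hook [0.5981 0.1617 0.3021] rot vs grasp deg [0.2 5.2 0.1]
```

```bash
python3 - <<'E'
from place import *
rows([.598,.1617,.302],[(.006,0,0,0),(.012,0,0,0),(.018,0,0,0),(.018,0,-.01,0)])
E
```

```text
[0.006, 0, 0, 0] T [0.0, 0.0, 0.0] X [-0.0052, 0.0, 0.003] q5,6 [ 0.37  1.92  0.07 -0.85] 0.0043
[0.012, 0, 0, 0] T [0.0, 0.0, 0.0] X [-0.0104, 0.0, 0.006] q5,6 [ 0.36  1.77  0.07 -0.69] 0.0035
[0.018, 0, 0, 0] T [0.0, 0.0, 0.0] X [-0.0156, 0.0, 0.009] q5,6 [ 0.35  1.63  0.07 -0.54] 0.003
[0.018, 0, -0.01, 0] T [0.0, 0.0, 0.0] X [-0.0106, 0.0, 0.0176] q5,6 [ 0.25  1.71  0.13 -0.63] 0.0009
```

>>> jog_arm(turn=[[0,0,0],[0,0,0],[0,0,0],[0,0,0],[0,0,0],[0,0,0],[0,0,0],[0,0,0],[0,0,0]], translation=[[-0.0026,0,0.0015],[-0.0052,0,0.003],[-0.0078,0,0.0045],[-0.0104,0,0.006],[-0.013,0,0.0075],[-0.0147,0,0.0085],[-0.0156,0,0.009],[-0.0156,0,0.009],[-0.0156,0,0.009]], grip=[1,1,1,1,1,1,1,1,1])

```text
clock: 21.7
tool_pos: [0.5631, 0.1601, 0.2496]
eef_rot: [0.019, 0.966, -0.005, 0.258]
contact_force: [-0.2, 0.2, -4.5]
opening: 0.224
finger_force: 44.6
```

```bash
python3 hook.py; python3 - <<'E'
from kin import *
import cv2
im=cams.snapshot("scene")
a=cv2.resize(im[215:280,320:400,::-1],None,fx=9,fy=9,interpolation=cv2.INTER_CUBIC); cv2.imwrite("pics/sc7.png",a)
def proj(c,X):
    p=cams.camera_params(c); v=R.from_quat(p["orientation"]).inv().apply(np.atleast_2d(X)-p["eye"])
    return np.c_[p["cx"]+p["fx"]*v[:,0]/-v[:,2],p["cy"]-p["fy"]*v[:,1]/-v[:,2]]
y=R.from_euler('z',-.0368); Rt=y*R.from_euler('y',np.radians(5.2))
h=np.array([.616,.1617,.302]); b=np.array([.6161,.1615,.267])
for nm,X in(("lip rear top edge",h+Rt.apply([[.014,-.022,.004],[.014,.022,.004]])),("lip bottom rear",h+Rt.apply([[.014,-.022,-.014],[.014,.022,-.014]])),("plate top back",h+Rt.apply([[-.01,-.055,-.031],[-.01,.055,-.031]])),("bar",b+y.apply([[0,-.043,0],[0,.043,0]]))):
    print(nm,((proj("scene",X)-[320,215]+.5)*9).round(0).tolist())
E
```

```text
q [-0.76  0.53  0.39  2.17  1.52  0.04 -0.44] F [-0.21  0.21 -4.52] lean 29.87 lat -1.11 hook [0.616  0.1609 0.302 ] rot vs grasp deg [0.2 5.2 0.1]
lip rear top edge [[228.0, 227.0], [357.0, 344.0]]
lip bottom rear [[228.0, 255.0], [356.0, 371.0]]
plate top back [[203.0, 138.0], [517.0, 419.0]]
bar [[200.0, 206.0], [444.0, 427.0]]
```

View pics/sc7.png

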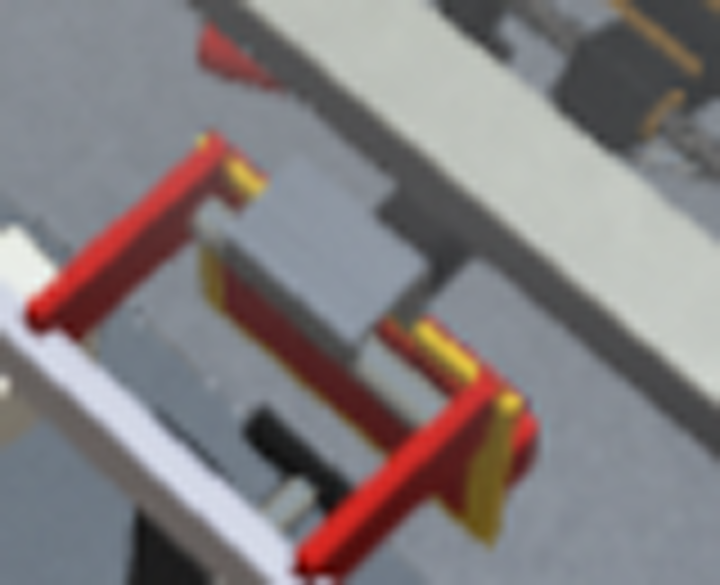

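Projected edges match the picture: hook rear edge at (225,230)–(357,340), and the bar below it. The hook is aligned over the bar to within about 1 mm, so I'll lower it.

>>> jog_arm(turn=[[0,0,0],[0,0,0],[0,0,0],[0,0,0],[0,0,0],[0,0,0],[0,0,0],[0,0,0]], translation=[[0.002,0,0.0035],[0.004,0,0.007],[0.006,0,0.0104],[0.008,0,0.0139],[0.01,0,0.0173],[0.0115,0,0.02],[0.0115,0,0.02],[0.0115,0,0.02]], grip=[1,1,1,1,1,1,1,1])

```text
clock: 22.75
tool_pos: [0.5633, 0.1602, 0.2267]
eef_rot: [0.019, 0.966, -0.005, 0.258]
contact_force: [0.0, -0.3, -4.5]
opening: 0.223
finger_force: 44.6
```

```bash
python3 hook.py
```

```text
q [-0.57  0.55  0.11  2.19  1.83  0.21 -0.75] F [ 0.04 -0.26 -4.47] lean 29.89 lat -1.1 hook [0.6162 0.161  0.2791] rot vs grasp deg [0.2 5.1 0. ]
```

>>> jog_arm(turn=[[0,0,0],[0,0,0],[0,0,0],[0,0,0],[0,0,0],[0,0,0]], translation=[[0.0005,0,0.0009],[0.001,0,0.0017],[0.0015,0,0.0026],[0.002,0,0.0035],[0.0025,0,0.0043],[0.0025,0,0.0043]], grip=[1,1,1,1,1,1])

```text
clock: 23.5
tool_pos: [0.5633, 0.1601, 0.2216]
eef_rot: [0.019, 0.966, -0.005, 0.258]
contact_force: [-0.2, -0.2, -2.8]
opening: 0.222
finger_force: 44.6
```

```bash
python3 hook.py
```

```text
q [-0.55  0.56  0.07  2.19  1.86  0.23 -0.78] F [-0.25 -0.21 -2.82] lean 29.89 lat -1.1 hook [0.6162 0.1609 0.2741] rot vs grasp deg [0.2 5.1 0. ]
```

>>> jog_arm(turn=[[0,0,0],[0,0,0],[0,0,0],[0,0,0]], translation=[[0.0002,0,0.0004],[0.0004,0,0.0007],[0.0004,0,0.0007],[0.0004,0,0.0007]], grip=[1,1,1,1])

```text
clock: 24.0
tool_pos: [0.5636, 0.1601, 0.2211]
eef_rot: [0.019, 0.966, -0.005, 0.258]
contact_force: [0.9, -0.4, -1.3]
opening: 0.22
finger_force: 44.6
```

```bash
python3 hook.py; python3 - <<'E'
from kin import *
import cv2
im=cams.snapshot("scene")
cv2.imwrite("pics/sc8.png",cv2.resize(im[215:280,320:400,::-1],None,fx=9,fy=9,interpolation=cv2.INTER_CUBIC))
E
```

```text
q [-0.54  0.56  0.06  2.19  1.87  0.23 -0.79] F [ 0.9  -0.43 -1.28] lean 29.94 lat -1.1 hook [0.6165 0.1609 0.2737] rot vs grasp deg [0.2 5.1 0. ]
```

View pics/sc8.png

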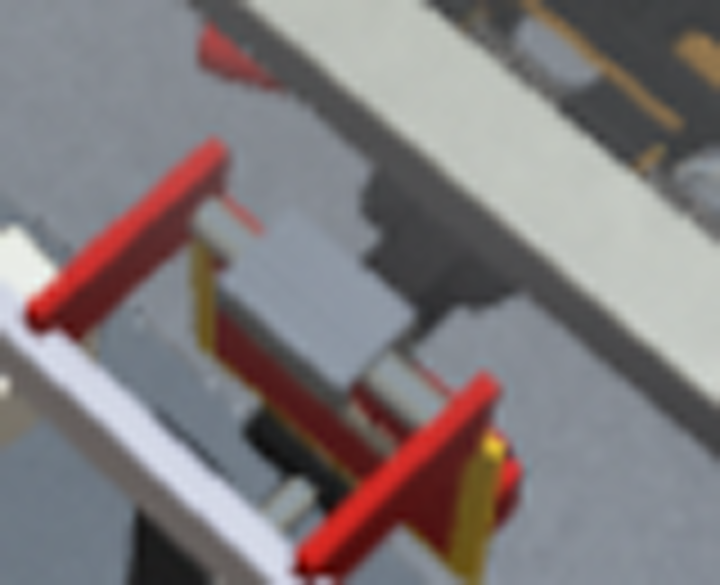

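The hook sits over the bar at (290,290), and the rail carries about 3 N. Now I'll swing the foot in about the bar.

```bash
python3 - <<'E'
from place import *
rows([.6165,.1609,.2737],[(0,0,0,-1),(0,0,0,-2),(0,0,0,-3),(0,0,0,-4),(0,0,0,-5),(0,0,0,-6),(0,0,0,-7)])
E
```

```text
[0, 0, 0, -1] T [-0.0, -0.0175, 0.0] X [-0.0003, 0.0, 0.0013] q5,6 [ 0.01  1.92  0.28 -0.85] 0.0003
[0, 0, 0, -2] T [-0.0001, -0.0349, 0.0] X [-0.0007, 0.0, 0.0025] q5,6 [-0.04  1.97  0.33 -0.9 ] 0.0002
[0, 0, 0, -3] T [-0.0001, -0.0524, 0.0] X [-0.0011, 0.0, 0.0037] q5,6 [-0.08  2.02  0.37 -0.95] 0.0002
[0, 0, 0, -4] T [-0.0002, -0.0698, 0.0001] X [-0.0015, 0.0, 0.005] q5,6 [-0.11  2.05  0.41 -0.99] 0.0001
[0, 0, 0, -5] T [-0.0002, -0.0873, 0.0001] X [-0.0019, 0.0, 0.0062] q5,6 [-0.14  2.09  0.45 -1.03] 0.0001
[0, 0, 0, -6] T [-0.0002, -0.1047, 0.0001] X [-0.0024, 0.0, 0.0074] q5,6 [-0.16  2.12  0.49 -1.06] 0.0001
[0, 0, 0, -7] T [-0.0003, -0.1222, 0.0001] X [-0.0029, 0.0, 0.0086] q5,6 [-0.18  2.15  0.53 -1.09] 0.0001
```

>>> jog_arm(turn=[[0,-0.0087,0],[0,-0.0175,0],[0,-0.026,0],[0,-0.035,0],[0,-0.035,0],[0,-0.035,0]], translation=[[-0.0002,0,0.0006],[-0.0003,0,0.0013],[-0.0005,0,0.0019],[-0.0007,0,0.0025],[-0.0007,0,0.0025],[-0.0007,0,0.0025]], grip=[1,1,1,1,1,1])

```text
clock: 24.8
tool_pos: [0.5655, 0.1601, 0.2193]
eef_rot: [0.019, 0.961, -0.005, 0.275]
contact_force: [1.7, -0.2, 0.3]
opening: 0.225
finger_force: 44.6
```

```bash
python3 hook.py; python3 -c "
from h import *
print(np.round(r.get_state()['moment'],3))"
```

```text
q [-0.48  0.57 -0.04  2.22  1.97  0.33 -0.9 ] F [ 1.73 -0.2   0.27] lean 31.93 lat -1.17 hook [0.6165 0.1609 0.2736] rot vs grasp deg [0.2 3.1 0. ]
[-0.006 -0.068  0.02 ]
```

>>> jog_arm(turn=[[0,-0.0087,0],[0,-0.0175,0],[0,-0.0175,0],[0,-0.0175,0]], translation=[[-0.0002,0,0.0006],[-0.0004,0,0.0012],[-0.0004,0,0.0012],[-0.0004,0,0.0012]], grip=[1,1,1,1])

```text
clock: 25.3
tool_pos: [0.5661, 0.1601, 0.2188]
eef_rot: [0.019, 0.959, -0.005, 0.284]
contact_force: [-2.2, -0.0, 6.8]
opening: 0.222
finger_force: 44.6
```

```bash
python3 hook.py; python3 -c "
from h import *
print(np.round(r.get_state()['moment'],3))"
```

```text
q [-0.46  0.57 -0.08  2.23  2.01  0.37 -0.94] F [-2.21 -0.02  6.84] lean 32.96 lat -1.18 hook [0.6161 0.161  0.274 ] rot vs grasp deg [0.1 2.1 0. ]
[-0.101  0.055 -0.125]
```

>>> jog_arm(turn=[[0,0,0],[0,0,0],[0,0,0]], translation=[[-0.0001,0,-0.0002],[-0.0001,0,-0.0003],[-0.0001,0,-0.0003]], grip=[1,1,1], force=15)

```text
clock: 25.68
tool_pos: [0.5659, 0.1603, 0.2187]
eef_rot: [0.019, 0.959, -0.005, 0.283]
contact_force: [-2.3, -0.2, 6.2]
opening: 0.226
finger_force: 15.0
```

```bash
python3 hook.py
```

```text
q [-0.47  0.57 -0.08  2.23  2.01  0.37 -0.94] F [-2.32 -0.17  6.17] lean 32.91 lat -1.16 hook [0.616  0.1613 0.2738] rot vs grasp deg [0.1 2.1 0.1]
```

>>> jog_arm(turn=[[0,-0.005,0],[0,-0.01,0],[0,-0.01,0],[0,-0.01,0]], translation=[[-0.0004,0,-0.0001],[-0.0006,0,0],[-0.0006,0,0],[-0.0006,0,0]], grip=[1,1,1,1])

```text
clock: 26.18
tool_pos: [0.566, 0.1603, 0.2187]
eef_rot: [0.018, 0.958, -0.005, 0.288]
contact_force: [-3.0, -0.5, 5.9]
opening: 0.225
finger_force: 15.0
```

```bash
python3 hook.py; python3 - <<'E'
from kin import *
import cv2
s=r.get_state();print(np.round(s["moment"],3))
im=cams.snapshot("wrist"); np.save("w9.npy",im); cams.snapshot("scene")
for c in("wrist","scene"):
  for n in ["sign_grip","sign_hook"]:
    for d in models.place_of(c,n)[:3]:
      if abs(d["position"][0]-.59)<.05: print(c,n,np.round(d["position"],4),round(d["p"],2))
E
```

```text
q [-0.46  0.57 -0.09  2.24  2.03  0.39 -0.96] F [-2.99 -0.53  5.88] lean 33.43 lat -1.18 hook [0.6156 0.1613 0.2743] rot vs grasp deg [0.1 1.6 0.1]
[-0.024  0.25   0.08 ]
wrist sign_grip [0.5665 0.1597 0.2184] 0.8
wrist sign_hook [0.6184 0.1599 0.2759] 0.92
scene sign_grip [0.5681 0.1559 0.2232] 0.85
scene sign_hook [0.6133 0.1576 0.2732] 0.69
```

Turning further raised the moment and pushed back along -x, so the foot is against the rest. I'll ease the grip.

>>> jog_arm(turn=[[0,0.008,0],[0,0.008,0],[0,0.008,0],[0,0.008,0]], translation=[[0.0005,0,0],[0.0005,0,0],[0.0005,0,0],[0.0005,0,0]], grip=[1,1,1,1], force=4)

```text
clock: 26.98
tool_pos: [0.5659, 0.1602, 0.2185]
eef_rot: [0.019, 0.959, -0.005, 0.284]
contact_force: [-2.5, 1.1, 4.6]
opening: 0.222
finger_force: 4.0
```

```bash
python3 hook.py; python3 -c "
from h import *
print(np.round(r.get_state()['moment'],3))"
```

```text
q [-0.46  0.57 -0.08  2.23  2.02  0.38 -0.95] F [-2.51  1.06  4.57] lean 33.0 lat -1.18 hook [0.6159 0.1612 0.2738] rot vs grasp deg [0.1 2.  0.1]
[0.12  0.126 0.176]
```

>>> jog_arm(turn=[[0,0,0],[0,0,0],[0,0,0],[0,0,0],[0,0,0],[0,0,0],[0,0,0],[0,0,0],[0,0,0],[0,0,0]], translation=[[-0.0001,0,-0.0002],[-0.0002,0,-0.0003],[-0.0002,0,-0.0003],[-0.0002,0,-0.0003],[-0.0002,0,-0.0003],[-0.0002,0,-0.0003],[-0.0002,0,-0.0003],[-0.0002,0,-0.0003],[-0.0002,0,-0.0003],[-0.0002,0,-0.0003]], grip=[1,1,0.775,0.77,0.765,0.76,0.755,0.75,0.74,0.72], force=3)

```text
clock: 28.22
tool_pos: [0.5661, 0.16, 0.2189]
eef_rot: [0.019, 0.959, -0.005, 0.284]
contact_force: [-0.3, -0.2, -1.0]
opening: 0.282
finger_force: 0.0
```

```bash
python3 hook.py; python3 -c "
from kin import *
print(np.round(r.get_state()['moment'],3))
cams.snapshot('wrist')
for n in ['sign_grip','sign_hook']:
  for d in models.place_of('wrist',n)[:2]: print(n,np.round(d['position'],4),round(d['p'],2))"
```

```text
q [-0.46  0.57 -0.08  2.23  2.01  0.37 -0.94] F [-0.33 -0.2  -0.98] lean 33.0 lat -1.2 hook [0.616  0.1609 0.2742] rot vs grasp deg [0.1 2.  0. ]
[0.072 0.376 0.047]
sign_grip [0.5691 0.1606 0.2175] 0.92
sign_hook [0.6167 0.1649 0.2745] 0.89
```

>>> jog_arm(turn=[[0,0,0],[0,0,0],[0,0,0],[0,0,0],[0,0,0],[0,0,0],[0,0,0],[0,0,0],[0,0,0],[0,0,0],[0,0,0]], translation=[[0,0,0],[0,0,0],[0,0,0],[0,0,0],[0,0,-0.005],[0,0,-0.015],[0,0,-0.03],[0,0,-0.05],[0.005,0,-0.07],[0.01,0,-0.09],[0.01,0,-0.09]], grip=[0.68,0.62,0.55,0.5,0.45,0.45,0.45,0.45,0.45,0.45,0.45])

```text
clock: 29.75
tool_pos: [0.508, 0.1629, 0.2902]
eef_rot: [0.018, 0.958, -0.004, 0.285]
contact_force: [0.2, 1.1, 0.2]
opening: 0.549
finger_force: 0.0
```

```bash
python3 hook.py; python3 -c "
from kin import *
for c in ('wrist','scene'):
  cams.snapshot(c)
  for n in ['sign_grip','sign_hook','sign']:
    for d in models.place_of(c,n)[:3]:
      if abs(d['position'][0]-.59)<.05: print(c,n,np.round(d['position'],4),round(d['p'],2))"
```

```text
q [-0.72  0.38  0.17  2.29  1.6   0.26 -0.59] F [0.19 1.06 0.18] lean 33.09 lat -1.08 hook [0.558  0.1638 0.3455] rot vs grasp deg [0.2 1.9 0.1]
wrist sign_grip [0.5673 0.1599 0.2206] 0.95
wrist sign_hook [0.6171 0.1618 0.2755] 0.59
wrist sign [0.6202 0.1576 0.2661] 0.64
scene sign_grip [0.5692 0.1561 0.2178] 0.57
scene sign_hook [0.6142 0.1599 0.2756] 0.65
scene sign [0.6164 0.1573 0.2701] 0.74
```

The sign hangs on the red rail where I left it, and the gripper is clear. Handing in.

```bash
python3 -c "
from plant import r
print(r.finish_job())"
```

```text
the job is handed in; nothing more can be done
None
```

The yellow sign now hangs by its hook on the red rail with its foot against the rubber rest; I let go slowly, backed the gripper clear and handed the job in at about 30 s, but no verdict came back.

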